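# Take the glued phone out of the clamp and set it in its stand

## Robot

A 6-joint arm with a two-finger parallel gripper is mounted at the origin on the work surface. World frame = base frame: x ahead of the robot, y to its left, z up, the work surface at z = 0. Lengths are in m, angles in rad, forces in N, time in s.
With the tool pointing down it reaches from about 0.375 to 0.825 m from the base axis. Payload 5.5 kg.
Tool frame: the origin (TCP) lies at the very end of the fingers, on their centre line; the grasp point (between the pads) lies 19 mm behind it; z points along the fingers, y is the direction in which the jaws open and shut (so a half turn about z gives the same grasp; the last joint's range is limited). The gripper opens to 85 mm and grips with 20 to 120 N. Pads are 22 mm wide; open, the fingers measure 114 mm over their backs; the gripper's body (76 mm by 85 mm) begins 54 mm behind the grasp point. The pads swing forward as they close: fully open they stand 13 mm farther back than shut.
Start: joints at [-1.172, 0.314, -0.047, 1.21, 0, 1.571], TCP at [0.233, -0.553, 0.207] pointing down, gripper open.
Joint ranges: [-2.67, 2.67], [-0.69, 1.73], [-1.03, 1.25], [-2.08, 2.16], [-1.42, 1.45], [-3.14, 3.14]. Speed limits (rad/s): [2.39, 2.39, 3.01, 3.14, 3.14, 3.14].

## Interface

Orientations are given as a unit quaternion [w, x, y, z].
In Python, from cell import manip gives the robot as it stands.
- The arm moves only by the shell command python3 -m jog 'ROWS' [OPENING]. ROWS is JSON, one flat list of numbers, 6 for each row, row after row: the shift along the world's x, y, z in cm, then the turn, a rotation vector about the world's x, y, z in degrees. In form: [dx, dy, dz, rx, ry, rz, dx, dy, dz, rx, ry, rz, ...]. A call has 1 to 12 rows; each row shifts and turns the commanded pose from where the row before left it; what a row does not reach is not made up. A row lasts 1/12 s, in which the tool goes at most 41.7 mm and 7.16 degrees, less where a joint would pass 70% of its speed; a pose out of reach is approached as far as the arm can. A call is refused whole if a number of a shift passes 4.17 or a number of a turn 7.16, either way. A call with a gripper value outside its range is refused whole. OPENING is the opening, from 0 (shut) to 1 (fully open), set as the call begins (- or left out, the last holds). The fingers move at their own pace and stop on an object; the grip force is fixed at half the most. Time passes only in rows, so rows that do not move let the fingers close. It gives the time, the measured TCP pose, the force and the opening at its end, in the units of the state.
- manip.sense(): the state, without advancing time (a new reading comes with each control period).
- manip.grab_frame(name): name is "scene" or "side" or "wrist"; returns the picture (420x560x3 uint8, red, green, blue); there is no depth.
- manip.camera_model(name): a dict with "camera_matrix" (3x3 intrinsics, pixels), "world_to_cam" (4x4, takes a point from world to camera coordinates); the wrist camera has in their place "T_tool_cam" (4x4, takes a point from camera to tool coordinates, whose origin is the TCP and whose axes are the flange's). Camera axes: x right, y down, z forward; pixel columns grow to the right and rows downward; lengths in m; the calibration is good to about 2 mm. A picture is of the moment at which its call begins: read the wrist's pose just before it. camera_model takes no time and is no camera call.
- manip.close_job(): hands the job in, once; it reports no verdict.
The state is a dict: "clock": time; "joint_positions": joint angles; "joint_velocities": joint speeds; "effort": joint torques, N m; "tcp_pos": TCP position; "tool_rot": TCP orientation; "contact_force": force on the tool from outside, world axes, zero at the start; "moment": the same for the moment, N m; "width": opening from 0.0 (shut) to 1.0 (fully open).
Only numpy, scipy, OpenCV 4.12 (cv2) and the standard library are available. Lean on these libraries where they do the work, as an engineer would, in place of code of your own. Each camera call takes 0.05 s, during which the arm holds its last target.

## Task

The phone's screen has set: slide the clamp's jaw fully open so that it stays open by itself, then lift the phone out and set it in the tilted stand, on the same long edge, centred, leaning on the backrest with the screen facing away from the backrest. The stand's ledge can be at any height, so feel for it: lower the phone gently until it rests on the ledge, and only then let go. Leave the clamp open and the other things on the bench where they are.

Things in the scene. Friction and masses are not known exactly. Their poses are not given: they have to be found in the camera images.
- clamp: aluminium gluing clamp fixed to the table, base 170 x 110 x 15; origin at the centre of its underside. Fixed jaw at the -x end; the other jaw slides along +x to open. Jaws 70 wide (y), tops 61 above the table, faces leaning 12 deg from vertical, tops towards -x. The middle of the phone's lower edge starts near x = -50, z = 26 (y -15 to 15) in this frame
- clamp_jaw (a joint): sliding jaw: 0 = closed on the phone, 0.036 m = fully open along the clamp's +x. Over-centre spring: below 0.016 it pulls the jaw shut (7 N when closed), beyond 0.016 it pushes it open (8 N when open), where it stays by itself
- jaw_handle (a point): middle of the top edge of the jaw's handle, an upright steel plate 12 thick (clamp's x), 45 wide (y), rising from 30 to 76.5 above the table; moves with the jaw; 80 beyond the phone's lower edge when closed
- phone: black phone, 9 thick (x), 140 long (y), 70 high (z), standing on its long edge in the clamp, leaning 12 deg. Origin: middle of its lower long edge; z points up along the phone; +x is the screen side, -x the back with the camera bump (2 proud, near the upper corner at +y)
- phone_top (a point): middle of the phone's upper long edge, 70 from the body's origin
- stand: tilted phone stand fixed to the table, base 110 x 130 x 8; origin at the centre of its underside, front +x. Backrest: two strips 18 wide at y = -50 and 50, 92 long, leaning 25 deg from vertical, tops to -x; free between them. Its ledge (120 long, 16 deep at right angles to the backrest, outer lip 6 high; sprung, gives 1 per 2 N) is set 15 to 45 up the backrest from its foot: not reported
- rest_foot (a point): foot of the backrest's front face, midway between the strips: x = 20, z = 8 in the stand's frame; ledge heights are counted from here along the backrest
- stand_front (a point): middle of the front edge of the stand's base, x = 50, z = 8 in the stand's frame
- flux_bottle: bystander: small amber bottle, 32 across, 75 tall; origin at centre of its underside
- tape_roll: bystander: upright roll of protective film, 52 across, 50 tall; origin at centre of its underside
- paste_jar: bystander: white jar, 66 across, 65 tall; origin at centre of its underside
- tweezers: bystander: steel tweezers lying flat, 130 long, 4 thick
- screwdriver: bystander: yellow-handled screwdriver lying flat, 160 long
- old_phone: bystander: another dark phone lying flat on the table, 140 x 70 x 8
- cleaner_bottle: bystander: white bottle, 60 across, 150 tall; origin at centre of its underside
Things that resemble listed ones, but are neither listed nor needed, are in the scene too. What is shaped like the phone but brown or green is not meant.

How it is judged:
By the outcome, as a careful person would: the job done as asked, in the order asked, and still so for the second after the job is handed in, with the robot touching nothing.
It also fails if it takes over 46 s, if anything falls off the work surface, if the arm or the gripper's body presses on something with over 40 N, if the wrist force passes 120 N, or if a joint passes its speed limit or range.

## Working session

There is one attempt and no reset: what is moved stays moved. The work goes in short steps, Python scripts to look and compute and a shell command to move; the robot and the scene stay as the last step left them, time stands still between calls to the robot, and variables do not carry over. Pictures are saved under pics/ and viewed, and the job is handed in when it is done.

```bash
mkdir -p pics; ls; python3 - <<'E'
from cell import manip
import cv2,json
for n in ("scene","side","wrist"):
    s=manip.sense()
    cv2.imwrite(f"pics/{n}0.png",manip.grab_frame(n)[:,:,::-1])
    m=manip.camera_model(n); print(n,{k:[[round(float(x),4) for x in r] for r in v] for k,v in m.items() if hasattr(v,'__len__')})
print(s)
E
```

```text
pics
scene {'camera_matrix': [[447.8082, 0.0, 276.4835], [0.0, 447.8082, 209.117], [0.0, 0.0, 1.0]], 'world_to_cam': [[-0.1767, 0.9842, -0.0085, 0.0844], [0.7889, 0.1364, -0.5992, -0.3389], [-0.5886, -0.1126, -0.8006, 1.4029], [0.0, 0.0, 0.0, 1.0]]}
side {'camera_matrix': [[408.8401, 0.0, 279.3581], [0.0, 408.8401, 214.4601], [0.0, 0.0, 1.0]], 'world_to_cam': [[-0.8384, -0.5451, -0.0017, 0.3839], [-0.2667, 0.413, -0.8708, 0.208], [0.4753, -0.7296, -0.4916, 0.872], [0.0, 0.0, 0.0, 1.0]]}
wrist {'camera_matrix': [[359.5618, 0.0, 281.1785], [0.0, 359.5618, 208.6342], [0.0, 0.0, 1.0]], 'T_tool_cam': [[0.0006, -0.9593, -0.2823, 0.0717], [1.0, 0.0002, 0.0013, 0.0007], [-0.0012, -0.2823, 0.9593, -0.1669], [0.0, 0.0, 0.0, 1.0]]}
{'clock': 0.1, 'joint_positions': array([-1.17201060e+00,  3.14184552e-01, -4.79733035e-02,  1.21020516e+00,
        1.37741432e-05,  1.57080539e+00]), 'joint_velocities': array([-0.00169184, -0.00194503,  0.00163101, -0.00071269, -0.00085823,
        0.00115924]), 'effort': array([-6.49156436e-05, -5.40768850e+01,  3.40539837e+01,  1.12461182e-02,
       -2.67062899e-05, -1.60534199e-05]), 'tcp_pos': array([ 0.23276723, -0.55240289,  0.20670582]), 'tool_rot': array([-7.69186813e-04,  9.80187614e-01,  1.98069753e-01, -1.48413098e-04]), 'contact_force': array([ 0.20422563, -0.09396443,  0.18827511]), 'moment': array([-0.04847846, -0.02682622, -0.01846632]), 'width': 0.9986772396351602}
```

View pics/scene0.png

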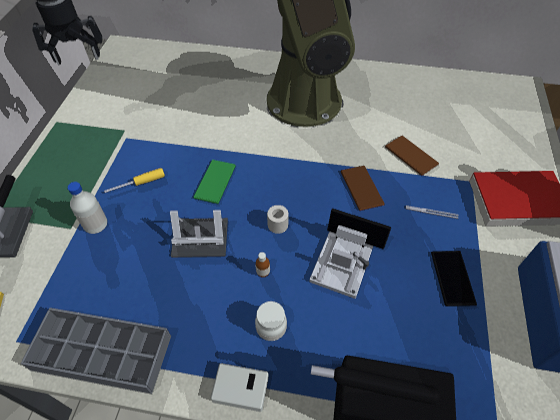

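View pics/side0.png

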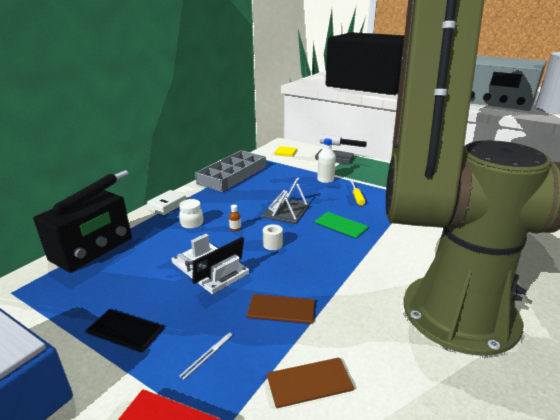

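View pics/wrist0.png

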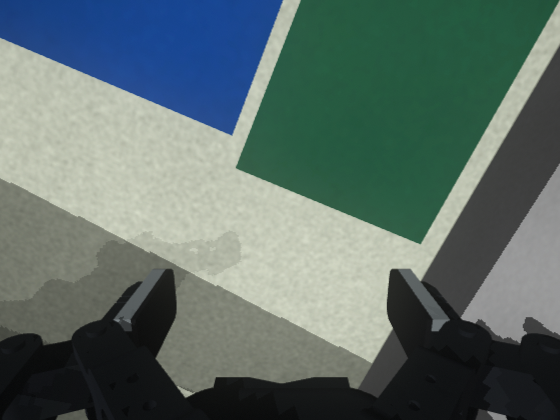

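```bash
cat > h.py <<'E'
from cell import manip
import numpy as np, cv2
from scipy.spatial.transform import Rotation as R
def cam(n,s=None):
    m=manip.camera_model(n);K=np.array(m["camera_matrix"])
    if n=="wrist":
        s=s or manip.sense();q=s["tool_rot"];T=np.eye(4);T[:3,:3]=R.from_quat([q[1],q[2],q[3],q[0]]).as_matrix();T[:3,3]=s["tcp_pos"]
        T=T@np.array(m["T_tool_cam"])
    else: T=np.linalg.inv(np.array(m["world_to_cam"]))
    return K,T
def ray(n,uv,C=None):
    K,T=C or cam(n); d=T[:3,:3]@np.linalg.solve(K,[uv[0],uv[1],1]); return T[:3,3],d/np.linalg.norm(d)
def onz(n,uv,z,C=None):
    o,d=ray(n,uv,C); return o+d*(z-o[2])/d[2]
def two(a,b):
    (o1,d1),(o2,d2)=a,b
    t=np.linalg.lstsq(np.c_[d1,-d2],o2-o1,rcond=None)[0]
    p,q=o1+d1*t[0],o2+d2*t[1]; return (p+q)/2,np.linalg.norm(p-q)
def proj(n,P,C=None):
    K,T=C or cam(n); c=np.linalg.inv(T)@np.r_[P,1]; u=K@c[:3]; return u[:2]/u[2]
def crop(src,x0,y0,x1,y1,k,out):
    im=cv2.imread(src)[y0:y1,x0:x1]; cv2.imwrite(out,cv2.resize(im,None,fx=k,fy=k,interpolation=cv2.INTER_CUBIC))
E
python3 - <<'E'
from h import *
crop("pics/scene0.png",300,200,400,305,5,"pics/c1.png")
crop("pics/scene0.png",155,195,245,265,6,"pics/c2.png")
crop("pics/side0.png",165,225,260,300,6,"pics/c3.png")
crop("pics/side0.png",255,170,320,230,8,"pics/c4.png")
E
```

```text
(no output)
```

View pics/c1.png

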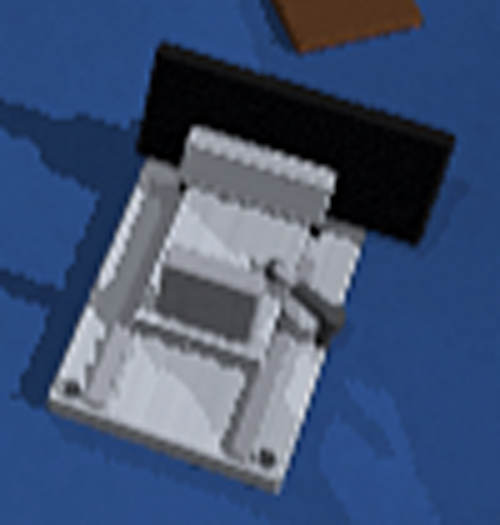

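View pics/c2.png

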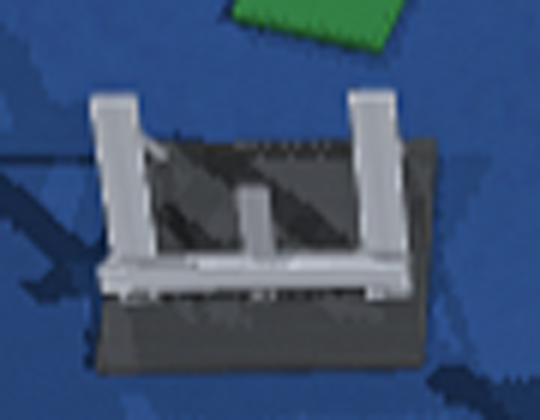

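View pics/c3.png

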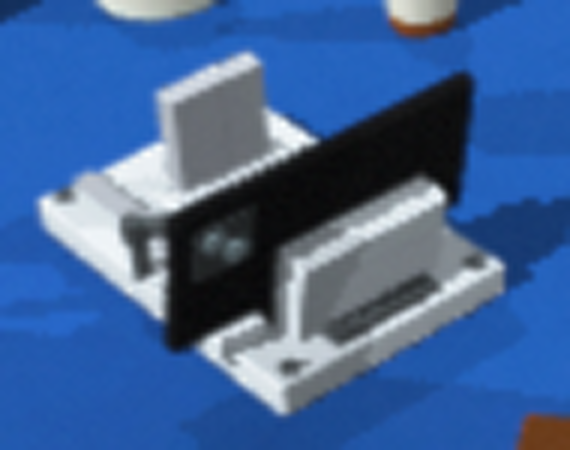

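View pics/c4.png

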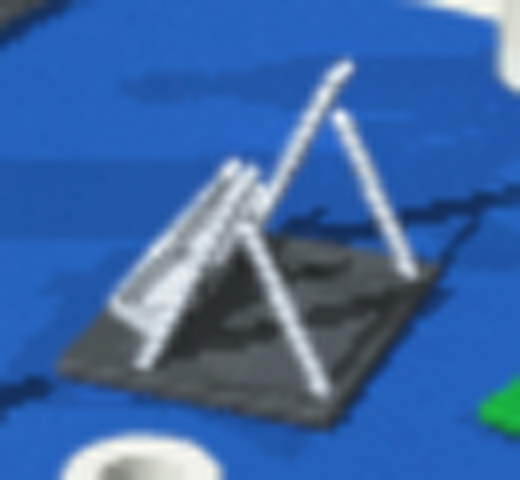

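```bash
python3 - <<'E'
from h import *
np.set_printoptions(precision=4,suppress=True)
S=lambda u,z:onz("scene",u,z)
D=lambda u,z:onz("side",u,z)
a=S((310,281),.015);b=S((356.2,296.6),.015);print("clamp front",a,b,np.linalg.norm(a-b))
c=D((171.7,258.8),.015);d=D((212.5,290),.015);e=D((248.8,269.7),.015);print("side base",c,d,e,np.linalg.norm(c-d),np.linalg.norm(d-e))
p,g=two(ray("scene",(332,209)),ray("side",(243.3,237.5)));print(p,g)
q,g=two(ray("scene",(391,227)),ray("side",(193.3,260.8)));print(q,g,np.linalg.norm(p-q))
h1,h2=S((333,251.5),.0765),S((354,256),.0765);print("handle",h1,h2,np.linalg.norm(h1-h2))
f=[S(u,.008) for u in((171.3,257),(225.3,256.3),(227.5,218))];print("stand",f,np.linalg.norm(f[0]-f[1]),np.linalg.norm(f[1]-f[2]))
f=[S(u,.0914) for u in((170,211),(177.5,211),(213.3,210.3),(221.2,210.3))];print("tops",f)
f=[D((255+x/8,170+y/8),.008) for x,y in((60,370),(325,428),(438,265))];print("stand side",f,np.linalg.norm(f[0]-f[1]),np.linalg.norm(f[1]-f[2]))
E
```

```text
clamp front [0.6284 0.104  0.015 ] [0.6488 0.2091 0.015 ] 0.10713084076696416
side base [0.6413 0.2091 0.015 ] [0.477  0.2444 0.015 ] [0.4535 0.1406 0.015 ] 0.16803235389823007 0.10640541904661498
[0.4754 0.1298 0.0921] 0.0027035206114958826
[0.5059 0.2646 0.0953] 0.0021766066340451746 0.13822668880694242
handle [0.5806 0.1453 0.0765] [0.5841 0.1915 0.0765] 0.04635864285288527
stand [array([ 0.6184, -0.2272,  0.008 ]), array([ 0.5946, -0.1018,  0.008 ]), array([ 0.4853, -0.1235,  0.008 ])] 0.12761974716131422 0.11140566922536448
tops [array([ 0.5455, -0.2371,  0.0914]), array([ 0.5426, -0.22  ,  0.0914]), array([ 0.5265, -0.1389,  0.0914]), array([ 0.5234, -0.1208,  0.0914])]
stand side [array([ 0.5816, -0.0983,  0.008 ]), array([ 0.477 , -0.1156,  0.008 ]), array([ 0.5045, -0.2475,  0.008 ])] 0.10596346595796638 0.13472132369975254
```

```bash
python3 - <<'E'
from h import *
print(onz("scene",(97,228),0),onz("scene",(73,187),.15))
E
python3 -m jog '[0,0,4,0,0,0, 0,0,4,0,0,0, 1.2,1.6,4,0,0,3, 2.4,3.2,0,0,0,6, 2.4,3.2,0,0,0,6, 2.4,3.2,0,0,0,6, 2.4,3.2,0,0,0,6, 2.4,3.2,0,0,0,6, 2.4,3.2,0,0,0,6, 2.4,3.2,0,0,0,6, 2.4,3.2,0,0,0,6, 2.4,3.2,0,0,0,6]' 0.5
```

```text
[ 0.56555425 -0.44012677  0.        ] [ 0.55811502 -0.44812731  0.15      ]
clock: 1.15
tcp_pos: [0.4608, -0.2482, 0.3247]
tool_rot: [-0.0, 0.765, 0.644, -0.0]
contact_force: [0.5, -0.7, 0.5]
width: 0.5
```

```bash
python3 -m jog '[2.4,3.2,0,0,0,6, 2.4,3.2,0,0,0,6, 2.4,3.2,0,0,0,6, 1.7,2.2,0,0,0,3, 0,0,0,0,0,0]'; python3 - <<'E'
from h import *
s=manip.sense();im=manip.grab_frame("wrist");cv2.imwrite("pics/w1.png",im[:,:,::-1])
np.savez("w1.npz",p=s["tcp_pos"],q=s["tool_rot"]);print(s["tcp_pos"],s["tool_rot"])
cv2.imwrite("pics/w1b.png",cv2.resize(im[:,:,::-1],(800,600),interpolation=cv2.INTER_CUBIC))
E
```

```text
clock: 1.57
tcp_pos: [0.5516, -0.1277, 0.3238]
tool_rot: [-0.001, 0.634, 0.773, 0.001]
contact_force: [-0.6, -0.6, -0.2]
width: 0.499
[ 0.55161739 -0.1276616   0.32378692] [-6.78527022e-04  6.34225473e-01  7.73147435e-01  7.95271652e-04]
```

View pics/w1b.png

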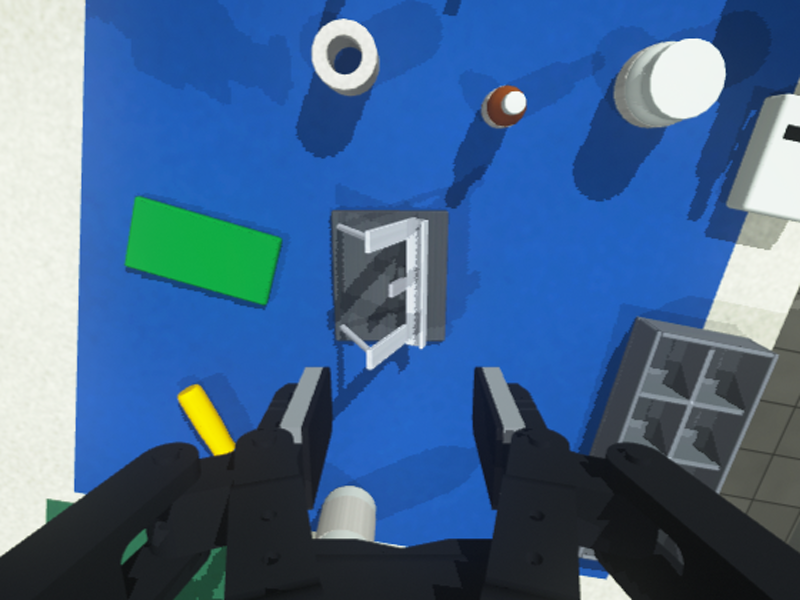

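```bash
python3 -c "
from h import *
crop('pics/w1.png',225,140,325,265,6,'pics/w1c.png')"
```

```text
(no output)
```

View pics/w1c.png

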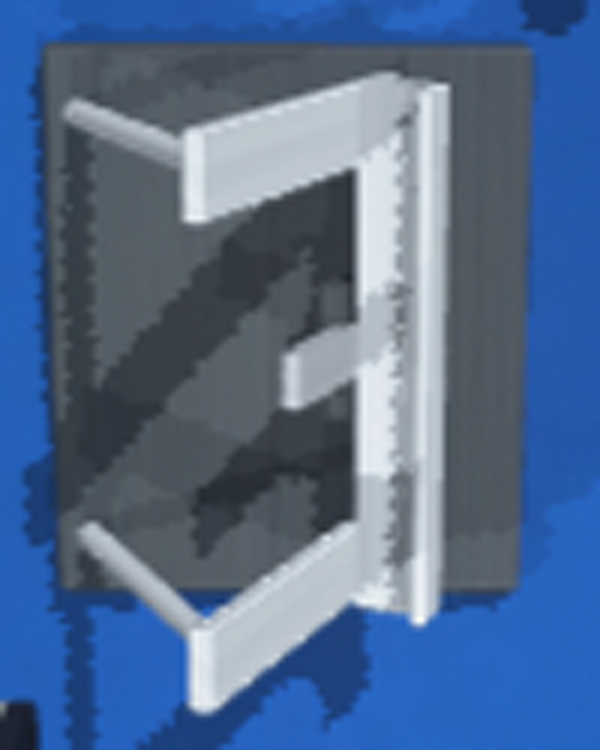

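```bash
cat >> h.py <<'E'
def saved(f):
    d=np.load(f); return cam("wrist",dict(tcp_pos=d["p"],tool_rot=d["q"]))
E
python3 - <<'E'
from h import *
np.set_printoptions(precision=4,suppress=True)
C=saved("w1.npz")
uv=lambda x,y:(225+x/6,140+y/6)
b=np.array([onz("wrist",uv(*p),.008,C) for p in((45,45),(532,48),(517,592),(62,590))])
print(b,b.mean(0)); print([np.linalg.norm(b[i]-b[i-1]) for i in range(4)])
fx=b[1]-b[0]+b[2]-b[3];print("yaw x",np.degrees(np.arctan2(fx[1],fx[0])))
fy=b[0]-b[3]+b[1]-b[2];print("yaw y",np.degrees(np.arctan2(-fy[0],fy[1])))
t=np.array([onz("wrist",uv(*p),.0914,C) for p in((203,128),(206,221),(215,628),(212,712))]);print(t,t.mean(0))
yaw=np.radians(10.9);c,s_=np.cos(yaw),np.sin(yaw);X=np.array([c,s_,0]);Y=np.array([-s_,c,0])
o=(b.mean(0)+0);o[2]=0
loc=lambda P:((P-o)@X,(P-o)@Y,P[2])
for P in list(b)+list(t):print("loc",np.round(loc(P),4))
print("stand o",o)
# backrest plane
foot=o+.02*X+np.array([0,0,.008]);B=-np.sin(np.radians(25))*X+np.array([0,0,np.cos(np.radians(25))]);N=np.cross(Y,B)
def onplane(p,off=0):
    oo,d=ray("wrist",uv(*p),C);P=oo+d*(((foot+off*N-oo)@N)/(d@N));return (P-foot)@B,(P-foot)@Y
for p in ((203,128),(206,221),(215,628),(212,712)):print("strip",onplane(p))
for p in((360,180),(358,380),(358,510)):print("ledge back edge",onplane(p))
for p in((300,355),(300,405),(285,355)):print("bar top",onplane(p),onplane(p,-.01))
for p in((433,90),(428,600)):print("lip top",onplane(p,.018),)
E
```

```text
[[ 0.4855 -0.1265  0.008 ]
 [ 0.5918 -0.106   0.008 ]
 [ 0.6168 -0.2327  0.008 ]
 [ 0.51   -0.2535  0.008 ]] [ 0.551  -0.1797  0.008 ]
[np.float64(0.12929350583448815), np.float64(0.10819851136953626), np.float64(0.1291569799996758), np.float64(0.10876038278100746)]
yaw x 10.988719541867189
yaw y 11.048421831295718
[[ 0.5258 -0.1241  0.0914]
 [ 0.5295 -0.1413  0.0914]
 [ 0.5459 -0.2218  0.0914]
 [ 0.5486 -0.2397  0.0914]] [ 0.5374 -0.1817  0.0914]
loc [-0.0543  0.0646  0.008 ]
loc [0.0539 0.0647 0.008 ]
loc [ 0.0545 -0.0645  0.008 ]
loc [-0.0542 -0.0647  0.008 ]
loc [-0.0143  0.0593  0.0914]
loc [-0.0139  0.0418  0.0914]
loc [-0.013  -0.0404  0.0914]
loc [-0.0137 -0.0585  0.0914]
stand o [ 0.551  -0.1797  0.    ]
strip (np.float64(0.08242425897241294), np.float64(0.05797698074433063))
strip (np.float64(0.08160604835029295), np.float64(0.039900573659645895))
strip (np.float64(0.07952004254903143), np.float64(-0.04498006120197938))
strip (np.float64(0.08116857039754614), np.float64(-0.06296682947131213))
ledge back edge (np.float64(0.009711632909396745), np.float64(0.036343755866261526))
ledge back edge (np.float64(0.009689908768249), np.float64(-0.009728858194709327))
ledge back edge (np.float64(0.008940339372185309), np.float64(-0.041266758810185544))
bar top (np.float64(0.04001495918845443), np.float64(0.003359255205782366)) (np.float64(0.019399427373274405), np.float64(-0.0027137895136189858))
bar top (np.float64(0.03995716752441281), np.float64(-0.007798981046259126)) (np.float64(0.01933867059326402), np.float64(-0.01444452121189605))
bar top (np.float64(0.047262229338240695), np.float64(0.005078401754352436)) (np.float64(0.027018533094980292), np.float64(-0.0009064387409908255))
lip top (np.float64(0.011943909124575193), np.float64(0.05772904281583495))
lip top (np.float64(0.008911262713973082), np.float64(-0.060564970002384554))
```

```bash
python3 - <<'E'
from h import *
np.set_printoptions(precision=4,suppress=True)
C=saved("w1.npz")
uv=lambda x,y:(225+x/6,140+y/6)
yaw=np.radians(11);X=np.array([np.cos(yaw),np.sin(yaw),0]);Y=np.array([-X[1],X[0],0])
o=np.array([.551,-.1797,0])+.005*X+.0003*Y
foot=o+.02*X+np.array([0,0,.008]);B=-np.sin(np.radians(25))*X+np.array([0,0,np.cos(np.radians(25))]);N=np.cross(Y,B)
print("o",o,"foot",foot,"B",B,"N",N)
def onplane(p,off=0):
    oo,d=ray("wrist",uv(*p),C);P=oo+d*(((foot+off*N-oo)@N)/(d@N));return np.round(((P-foot)@B,(P-foot)@Y),4)
for p in ((203,128),(206,221),(215,628),(212,712)):print("strip",onplane(p))
for p in((360,180),(358,380),(358,510)):print("ledge back edge",onplane(p))
for p in((300,355),(300,405)):print("bar top",onplane(p),onplane(p,-.006))
for p in((422,90),(418,600)):print("lip top inner",onplane(p,.016),)
for p in((448,90),(438,600)):print("lip top outer",onplane(p,.019),)
E
```

```text
o [ 0.5559 -0.1785  0.    ] foot [ 0.5755 -0.1746  0.008 ] B [-0.4149 -0.0806  0.9063] N [0.8897 0.1729 0.4226]
strip [0.0926 0.0592]
strip [0.0919 0.0415]
strip [ 0.0901 -0.0413]
strip [ 0.0918 -0.0589]
ledge back edge [0.0216 0.038 ]
ledge back edge [ 0.0218 -0.007 ]
ledge back edge [ 0.0212 -0.0378]
bar top [0.0514 0.0058] [0.039  0.0022]
bar top [ 0.0514 -0.0051] [ 0.039  -0.0091]
lip top inner [0.0259 0.059 ]
lip top inner [ 0.0233 -0.0561]
lip top outer [0.0188 0.0583]
lip top outer [ 0.0187 -0.0572]
```

```bash
python3 -m jog '[0.1,4.1,-0.3,0,0,-2.9, 0.1,4.1,-0.3,0,0,-2.9, 0.1,4.1,-0.3,0,0,-2.9, 0.1,4.1,-0.3,0,0,-2.9, 0.1,4.1,-0.3,0,0,-2.9, 0.1,4.1,-0.3,0,0,-2.9, 0.1,4.1,-0.3,0,0,-2.9, 0.1,4.1,-0.3,0,0,-2.9, 0,0,0,0,0,0, 0,0,0,0,0,0]'; python3 - <<'E'
from h import *
s=manip.sense();im=manip.grab_frame("wrist");cv2.imwrite("pics/w2.png",im[:,:,::-1])
np.savez("w2.npz",p=s["tcp_pos"],q=s["tool_rot"]);print(s["tcp_pos"],s["tool_rot"],s["joint_positions"])
cv2.imwrite("pics/w2b.png",cv2.resize(im[:,:,::-1],(800,600),interpolation=cv2.INTER_CUBIC))
E
```

```text
clock: 2.45
tcp_pos: [0.5566, 0.1967, 0.3]
tool_rot: [-0.0, 0.778, 0.628, -0.001]
contact_force: [0.0, -0.9, 0.3]
width: 0.497
[0.55661    0.19673389 0.30003419] [-1.92008413e-06  7.78343661e-01  6.27837989e-01 -7.78389114e-04] [ 3.40053767e-01  2.79514533e-01  1.15389996e-01  1.40814139e+00
 -5.13662634e-04  2.12410154e+00]
```

View pics/w2b.png

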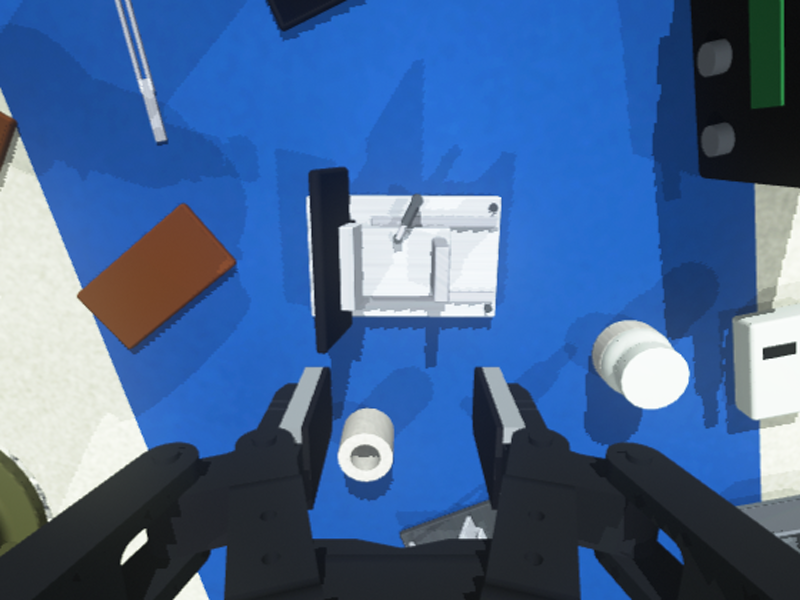

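The phone is the upright black slab at (330,260), held in the white clamp. The flat dark one at the top edge (310,10) is old_phone, and the brown and green ones are not meant. I'll confirm this in an enlarged crop.

```bash
python3 -c "
from h import *
crop('pics/w2.png',205,110,360,255,5,'pics/w2c.png')"
```

```text
(no output)
```

View pics/w2c.png

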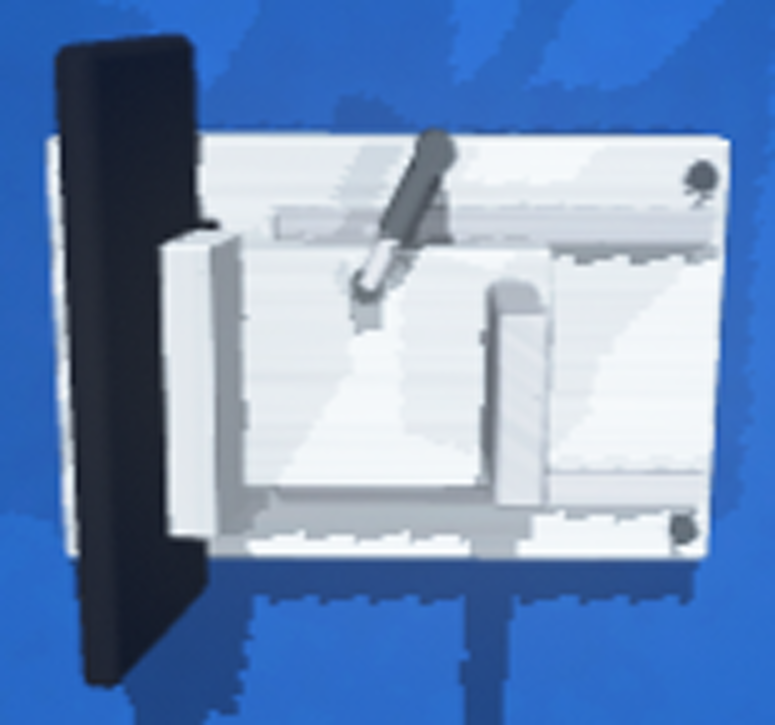

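```bash
python3 - <<'E'
from h import *
np.set_printoptions(precision=4,suppress=True)
C=saved("w2.npz")
uv=lambda x,y:(205+x/5,110+y/5)
P=lambda p,z:onz("wrist",uv(*p),z,C)
h=np.array([P(p,.0765) for p in((498,313),(547,313),(548,507),(497,505))]);print("handle",h.mean(0),np.linalg.norm(h[1]-h[0]),np.linalg.norm(h[2]-h[1]))
t=[P((80,45),.0945),P((103,683),.0945)];print("phone top",t,(t[0]+t[1])/2,np.linalg.norm(t[0]-t[1]))
d=t[0]-t[1];print("yaw",np.degrees(np.arctan2(-d[0],d[1])))
e=[P((60,300),.0945-.001),P((110,300),.0945+.001)];print("thick",np.linalg.norm(e[0]-e[1]))
b=[P(p,.015) for p in((730,140),(707,557))];print("base front",b,(b[0]+b[1])/2,np.linalg.norm(b[0]-b[1]));d=b[0]-b[1];print("yaw",np.degrees(np.arctan2(-d[0],d[1])))
d=h[0]+h[1]-h[2]-h[3];print("yaw",np.degrees(np.arctan2(-d[0],d[1])))
o=P((430,150),.05);print("lever",o)
q=manip.sense()["tool_rot"];M=R.from_quat([*q[1:],q[0]]).as_matrix();print(M)
E
```

```text
handle [0.5826 0.1653 0.0765] 0.010775516138178625 0.04462483151454172
phone top [array([0.5094, 0.2631, 0.0945]), array([0.4788, 0.1284, 0.0945])] [0.4941 0.1957 0.0945] 0.13819824596080843
yaw -12.787265515264485
thick 0.01099116316694653
base front [array([0.6475, 0.2063, 0.015 ]), array([0.6245, 0.0999, 0.015 ])] [0.636  0.1531 0.015 ] 0.10888336928761465
yaw -12.227930838007289
yaw -10.901682486370591
lever [0.5742 0.2233 0.05  ]
[[ 0.2133  0.977  -0.0008]
 [ 0.977  -0.2133 -0.0011]
 [-0.0013 -0.0005 -1.    ]]
```

```bash
python3 -m jog '[0.65,-0.8,-3.5,0,0,0, 0.65,-0.8,-3.5,0,0,0, 0.65,-0.8,-3.5,0,0,0, 0.65,-0.7,-3.5,0,0,0, 0,0,-3.5,0,0,0, 0,0,-3.5,0,0,0, 0,0,-2.5,0,0,0, 0,0,-1.5,0,0,0, 0,0,0,0,0,0]' 0.5
python3 - <<'E'
from h import *
im=manip.grab_frame("wrist");cv2.imwrite("pics/w3.png",im[:,:,::-1])
im=manip.grab_frame("side");cv2.imwrite("pics/s3.png",im[:,:,::-1])
crop("pics/s3.png",140,180,290,310,5,"pics/s3c.png")
E
```

```text
clock: 3.25
tcp_pos: [0.5802, 0.1615, 0.0471]
tool_rot: [-0.001, 0.78, 0.626, -0.003]
contact_force: [-0.7, 0.1, -0.3]
width: 0.502
```

View pics/w3.png

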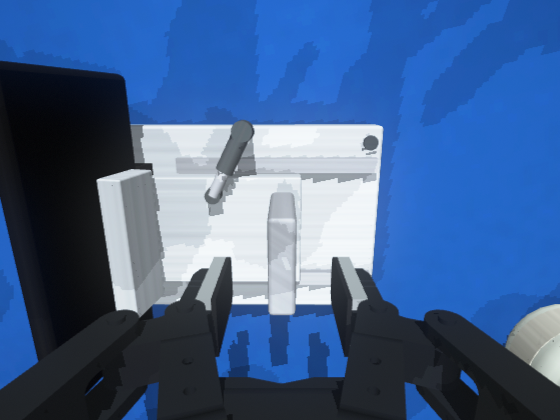

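View pics/s3c.png

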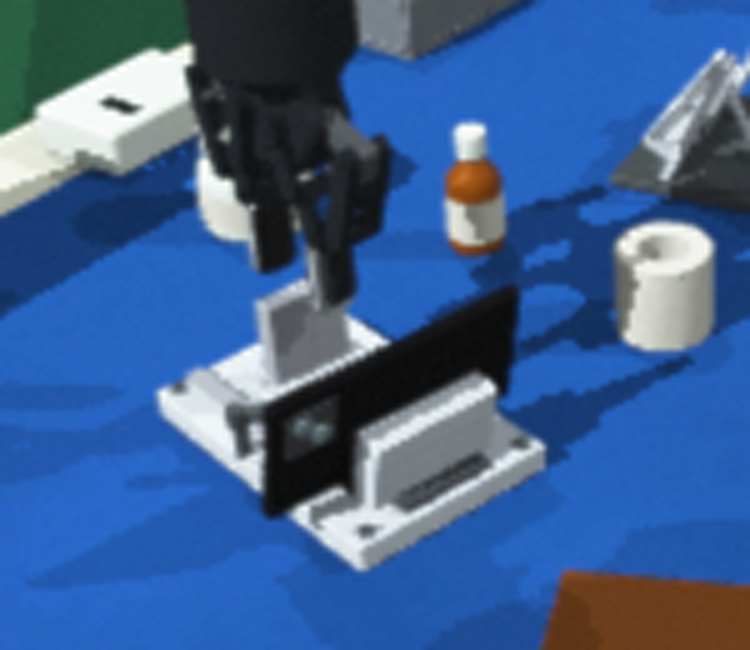

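The handle plate (wrist 282,250) sits between the two fingers, so I'll close on it.

```bash
python3 -m jog '[0,0,0,0,0,0, 0,0,0,0,0,0, 0,0,0,0,0,0, 0,0,0,0,0,0, 0,0,0,0,0,0]' 0.0
python3 -m jog '[0.3,-0.07,0,0,0,0, 0.5,-0.1,0,0,0,0, 0.5,-0.11,0,0,0,0, 0.5,-0.11,0,0,0,0, 0.5,-0.11,0,0,0,0, 0.5,-0.11,0,0,0,0]'
```

```text
clock: 3.77
tcp_pos: [0.584, 0.1654, 0.0528]
tool_rot: [0.0, 0.779, 0.627, 0.001]
contact_force: [-2.6, -0.5, 7.2]
width: 0.001
clock: 4.27
tcp_pos: [0.6133, 0.159, 0.0528]
tool_rot: [0.001, 0.779, 0.627, 0.002]
contact_force: [1.9, -2.0, 3.6]
width: -0.0
```

```bash
python3 - <<'E'
from h import *
print(manip.sense()["contact_force"])
for n in("wrist","side","scene"):
    im=manip.grab_frame(n);cv2.imwrite(f"pics/{n}4.png",im[:,:,::-1])
crop("pics/side4.png",140,180,290,310,5,"pics/s4c.png")
crop("pics/scene4.png",280,190,420,310,5,"pics/c4c.png")
E
```

```text
[ 1.92711881 -1.97817106  3.58592644]
```

View pics/wrist4.png

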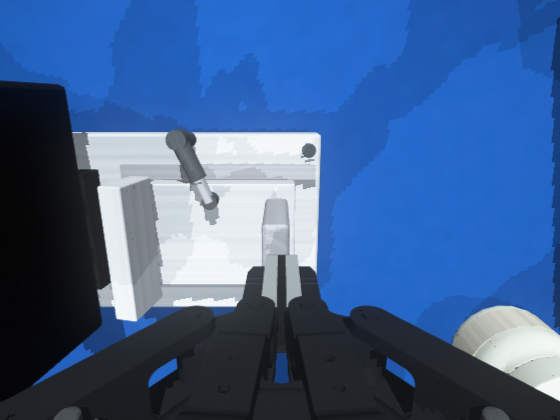

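View pics/s4c.png

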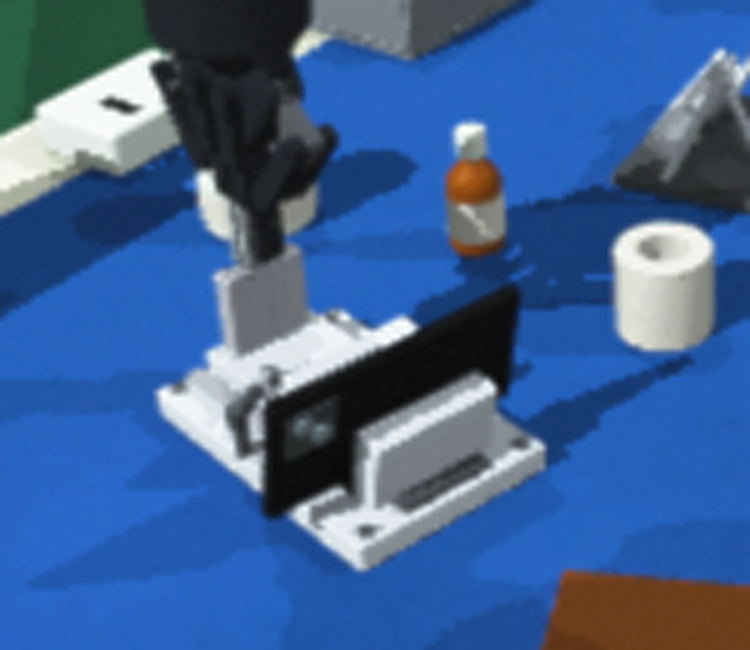

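View pics/c4c.png

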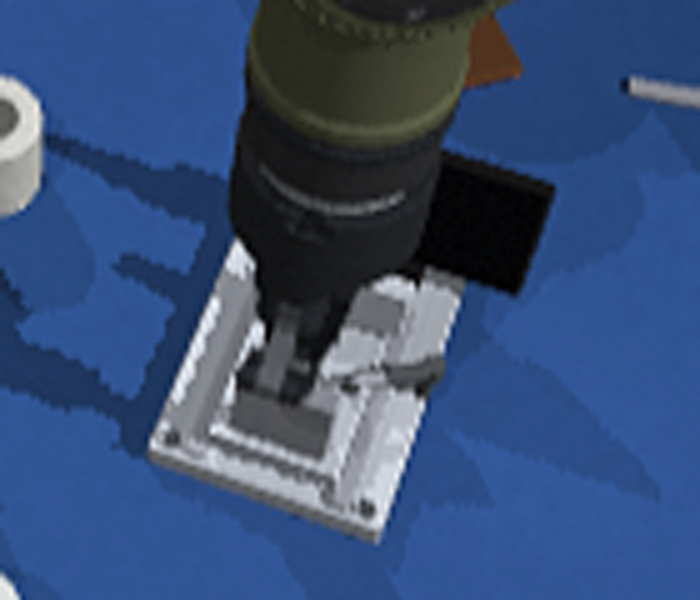

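```bash
python3 - <<'E'
from h import *
s=manip.sense();p=s["tcp_pos"]
for n,o,f in(("side",(140,180),5),("scene",(280,190),5),("wrist",(0,0),1)):
    for z in (p[2],.0765,.09):
        P=np.array([p[0],p[1],z]);print(n,z,(proj(n,P)-o)*f)
print(s["width"],s["contact_force"],s["moment"])
E
python3 -c "
from h import *
crop('pics/wrist4.png',200,170,360,310,5,'pics/w4c.png')"
```

```text
side 0.0527576657609433 [260.74042303 299.89830247]
side 0.0765 [255.62130471 259.54905029]
side 0.09 [252.65746463 236.18785345]
scene 0.0527576657609433 [283.07230019 405.8826484 ]
scene 0.0765 [288.54242504 378.90611272]
scene 0.09 [291.75024818 363.08637229]
wrist 0.0527576657609433 [280.27590114 250.52737151]
wrist 0.0765 [280.50036449 271.88138644]
wrist 0.09 [280.65956307 287.02652662]
-0.005944875608523962 [ 4.45561988 -1.5048262   6.1513985 ] [-0.26384928 -1.09217307 -0.02366615]
```

View pics/w4c.png

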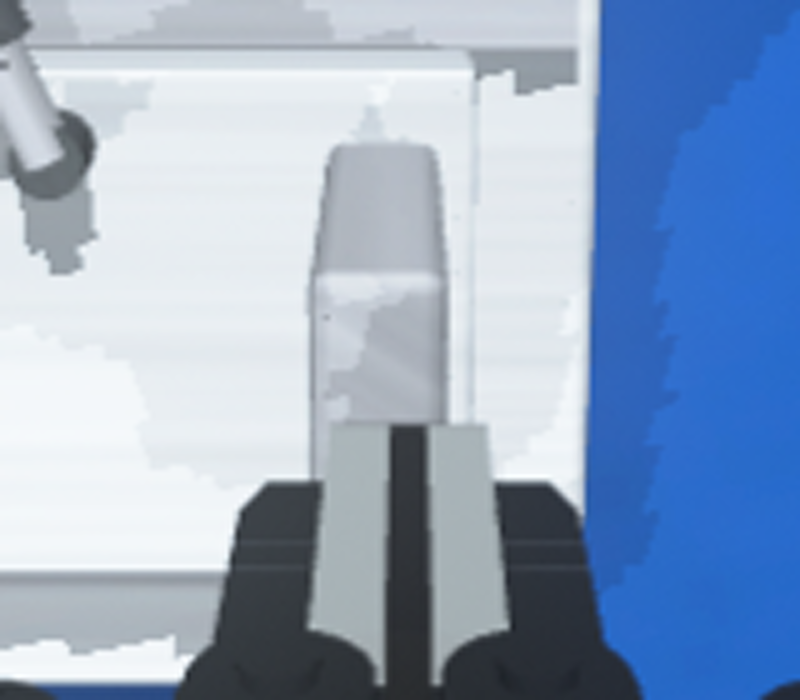

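```bash
python3 - <<'E'
from h import *
m=manip.camera_model("wrist");K=np.array(m["camera_matrix"]);Ti=np.linalg.inv(np.array(m["T_tool_cam"]))
for x in(.011,):
  for z in(0,-.01,-.02,-.025,-.03):
    c=Ti@[x,0.004,z,1];u=K@c[:3];print(x,z,u[:2]/u[2])
    c=Ti@[x,-0.004,z,1];u=K@c[:3];print(x,z,u[:2]/u[2])
print(manip.sense()["tool_rot"], manip.sense()["joint_positions"])
E
```

```text
0.011 0 [288.39480214 229.84577039]
0.011 0 [272.15028619 229.84086322]
0.011 -0.01 [288.82270894 237.14166378]
0.011 -0.01 [271.64800997 237.13676047]
0.011 -0.02 [289.30259617 245.32383336]
0.011 -0.02 [271.08471671 245.3189711 ]
0.011 -0.025 [289.56508501 249.79931858]
0.011 -0.025 [270.77660528 249.79449519]
0.011 -0.03 [289.84454787 254.5642141 ]
0.011 -0.03 [270.44856874 254.55944486]
[0.00185864 0.77923526 0.6267243  0.00236558] [ 2.53835168e-01  4.69685521e-01 -1.85044909e-01  9.10225035e-01
 -1.44452771e-03  2.04073159e+00]
```

```bash
python3 -m jog '[0.3,-0.07,0,0,0,0, 0.3,-0.07,0,0,0,0, 0,0,0,0,0,0, 0,0,3,0,0,0, 0,0,4,0,0,0, 0,0,4,0,0,0, 0,0,3,0,0,0, 0,0,0,0,0,0]'; python3 - <<'E'
from h import *
s=manip.sense();im=manip.grab_frame("wrist");cv2.imwrite("pics/w5.png",im[:,:,::-1])
np.savez("w5.npz",p=s["tcp_pos"],q=s["tool_rot"]);print(s["tcp_pos"],s["tool_rot"])
im=manip.grab_frame("side");cv2.imwrite("pics/s5.png",im[:,:,::-1])
crop("pics/s5.png",140,180,290,310,5,"pics/s5c.png")
E
```

```text
clock: 5.08
tcp_pos: [0.6207, 0.1587, 0.1985]
tool_rot: [0.002, 0.779, 0.627, 0.005]
contact_force: [1.1, 0.1, 0.3]
width: 0.002
[0.62069453 0.15866031 0.1984982 ] [0.00207519 0.77899341 0.62700906 0.00495981]
```

View pics/w5.png

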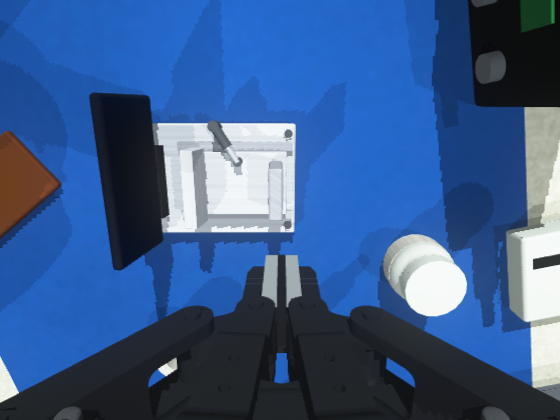

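View pics/s5c.png

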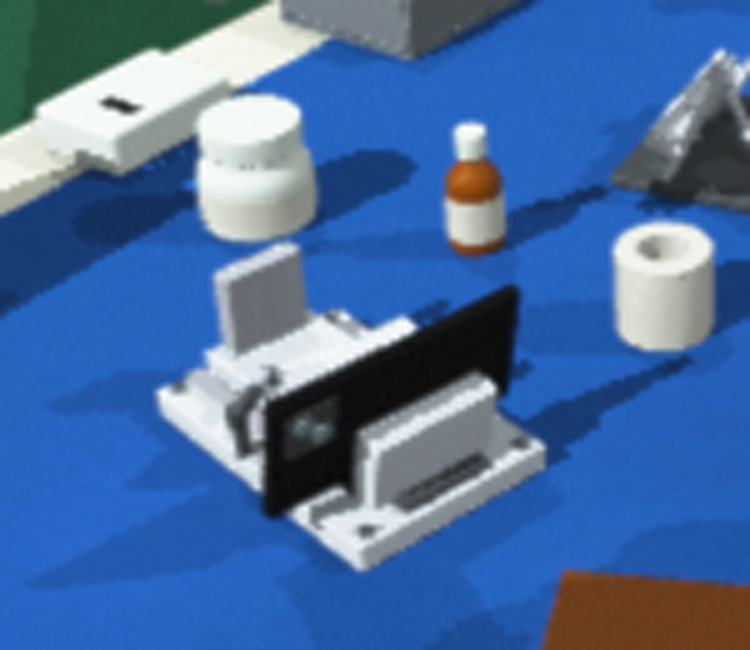

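```bash
python3 - <<'E'
from h import *
np.set_printoptions(precision=4,suppress=True)
crop("pics/w5.png",85,85,305,275,3.6,"pics/w5c.png")
C=saved("w5.npz")
P=onz("wrist",(276,190),.0765,C);u=np.array([.977,-.213]);print(P,(P[:2]-[.5826,.1653])@u)
E
```

```text
[0.6187 0.1617 0.0765] 0.03604786279269995
```

View pics/w5c.png

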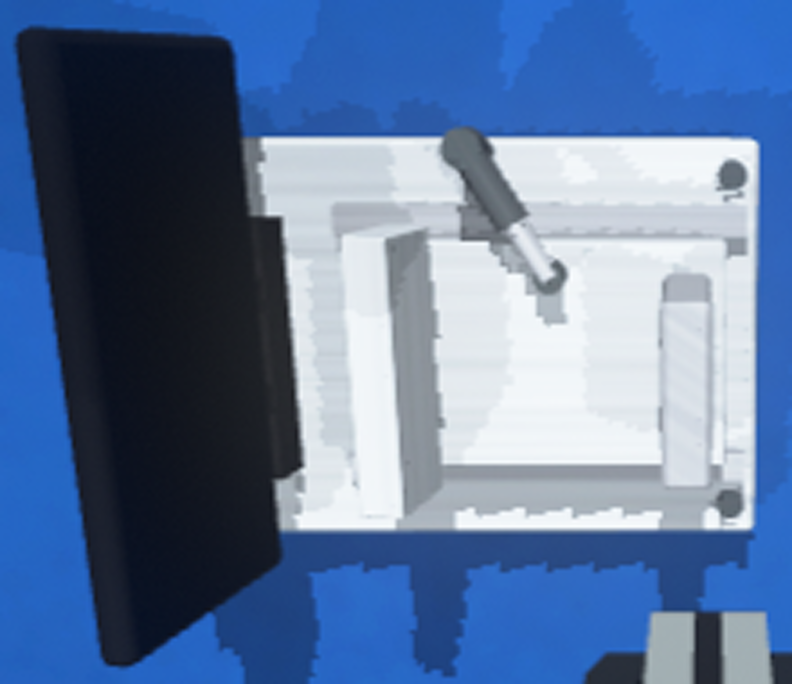

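```bash
python3 - <<'E'
from h import *
im=manip.grab_frame("scene");cv2.imwrite("pics/c6.png",im[:,:,::-1])
p=manip.sense()["tcp_pos"]
for n in("scene","side"):print(n,proj(n,p),proj(n,p+[0,0,.025]))
crop("pics/c6.png",290,180,390,300,5,"pics/c6c.png");crop("pics/s5.png",150,120,250,220,5,"pics/s6c.png")
E
```

```text
scene [342.8501622  237.47857697] [344.30175129 230.25049555]
side [185.51420985 189.92923274] [184.27410729 180.18379037]
```

View pics/c6c.png

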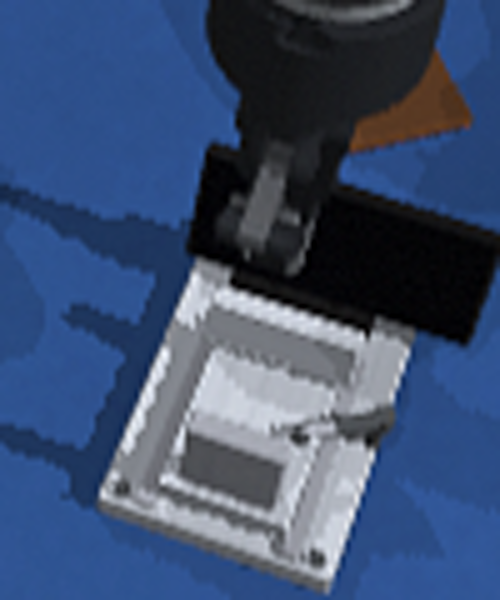

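View pics/s6c.png

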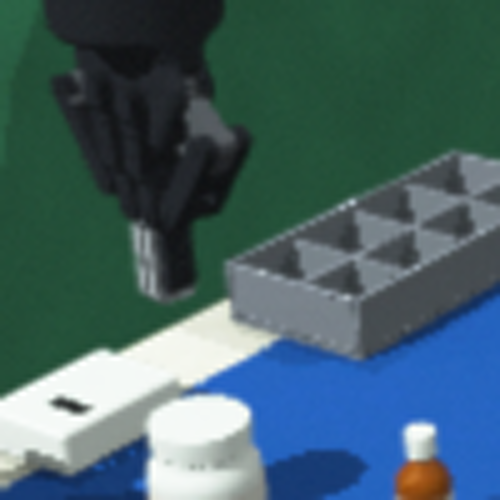

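```bash
python3 - <<'E'
from h import *
np.set_printoptions(precision=4,suppress=True)
C=saved("w5.npz")
a,b=[onz("wrist",p,.0945,C) for p in((96.7,94.7),(117.5,268.9))]
t=(a+b)/2;d=a-b;print(a,b,t,np.linalg.norm(d),np.degrees(np.arctan2(-d[0],d[1])))
t=np.array([.493,.1955,.0945])*.5+t*.5
yaw=np.radians(-12.4);u=np.array([np.cos(yaw),np.sin(yaw),0]);v=np.array([-u[1],u[0],0])
l=np.radians(12);zt=np.sin(l)*u-np.cos(l)*np.array([0,0,1])
T=t+zt*.054;print("T",T,"pre",T-zt*.08,"zt",zt)
Rt=np.c_[v,u*np.cos(l)+np.array([0,0,1])*np.sin(l),zt];print(np.linalg.det(Rt))
s=manip.sense();q=s["tool_rot"];M=R.from_quat([*q[1:],q[0]])
print("rot",np.degrees((R.from_matrix(Rt)*M.inv()).as_rotvec()),"shift to pre cm",(T-zt*.08-s["tcp_pos"])*100)
E
```

```text
[0.5096 0.2617 0.0945] [0.4781 0.1289 0.0945] [0.4939 0.1953 0.0945] 0.136457104756349 -13.312107145290177
T [0.5044 0.193  0.0417] pre [0.4881 0.1966 0.1199] zt [ 0.2031 -0.0446 -0.9781]
1.0
rot [ -2.5831 -11.728   -0.0575] shift to pre cm [-12.8742   3.8988  -7.066 ]
```

```bash
python3 -m jog '[-3.2,1,-0.5,-0.65,-2.93,-0.1, -3.2,1,-1,-0.65,-2.93,-0.1, -3.2,1,-2,-0.65,-2.93,-0.1, -3.2,0.9,-3.5,-0.65,-2.93,-0.1, 0,0,0,0,0,0, 0,0,0,0,0,0]' 0.5
python3 - <<'E'
from h import *
s=manip.sense();im=manip.grab_frame("wrist");cv2.imwrite("pics/w7.png",im[:,:,::-1])
np.savez("w7.npz",p=s["tcp_pos"],q=s["tool_rot"]);print(s["tcp_pos"])
im=manip.grab_frame("side");cv2.imwrite("pics/s7.png",im[:,:,::-1])
crop("pics/s7.png",140,180,290,310,5,"pics/s7c.png")
E
```

```text
clock: 5.73
tcp_pos: [0.4819, 0.1914, 0.117]
tool_rot: [0.08, 0.776, 0.623, 0.057]
contact_force: [1.6, 0.8, 0.9]
width: 0.5
[0.48194524 0.19140868 0.11696337]
```

View pics/w7.png

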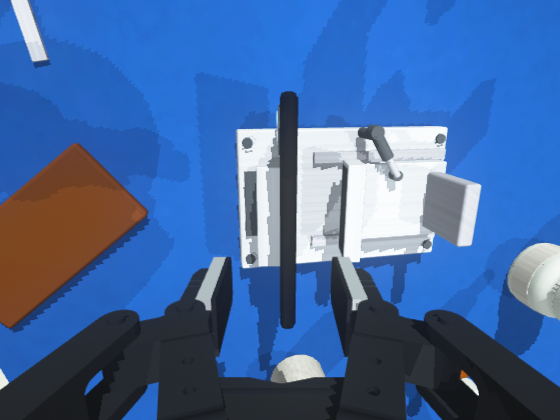

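View pics/s7c.png

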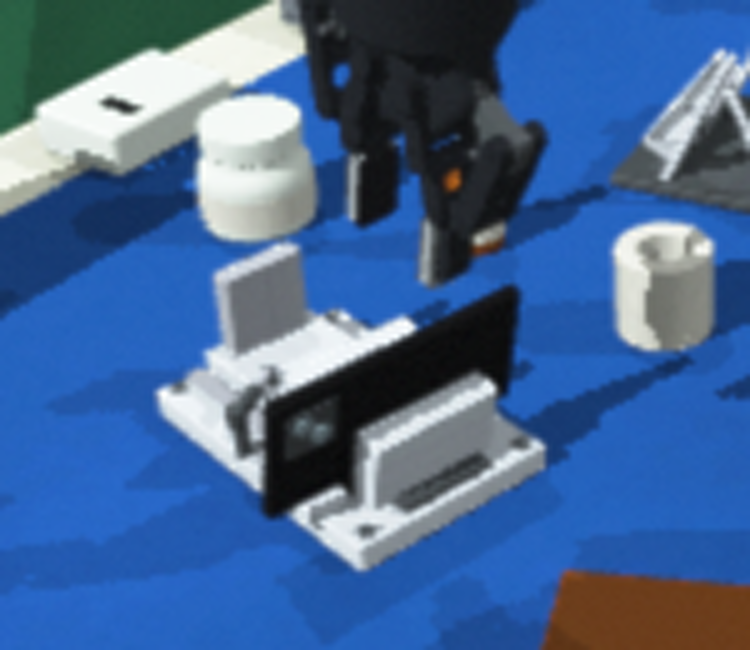

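```bash
python3 - <<'E'
from h import *
np.set_printoptions(precision=4,suppress=True)
C=saved("w7.npz");d=np.load("w7.npz")
a,b=[onz("wrist",p,.0945,C) for p in((289.5,93),(288.5,327))]
t=(a+b)/2;print(a,b,t,np.linalg.norm(a-b),np.degrees(np.arctan2(-(a-b)[0],(a-b)[1])))
q=d["q"];M=R.from_quat([*q[1:],q[0]]).as_matrix();print(M)
T=t+M[:,2]*.054;print("T",T,"shift",(T-d["p"])*100)
print("in tool",M.T@(t-d["p"]))
E
```

```text
[0.5072 0.2631 0.0945] [0.4782 0.1293 0.0945] [0.4927 0.1962 0.0945] 0.1369505850191552 -12.262285884953908
[[ 0.2175  0.9579  0.1875]
 [ 0.976  -0.2114 -0.0526]
 [-0.0108  0.1944 -0.9809]]
T [0.5028 0.1934 0.0415] shift [ 2.0871  0.1975 -7.543 ]
in tool [0.0073 0.0049 0.0238]
```

```bash
python3 -m jog '[0.65,0.6,0,0,0,0, 0.36,-0.1,-1.9,0,0,0, 0.36,-0.1,-1.9,0,0,0, 0.36,-0.1,-1.9,0,0,0, 0.36,-0.1,-1.8,0,0,0, 0,0,0,0,0,0, 0,0,0,0,0,0]' 0.5
python3 - <<'E'
from h import *
s=manip.sense();im=manip.grab_frame("wrist");cv2.imwrite("pics/w8.png",im[:,:,::-1])
im=manip.grab_frame("side");cv2.imwrite("pics/s8.png",im[:,:,::-1])
crop("pics/s8.png",140,180,290,310,5,"pics/s8c.png")
E
```

```text
clock: 6.42
tcp_pos: [0.5162, 0.1975, 0.0507]
tool_rot: [0.082, 0.777, 0.62, 0.065]
contact_force: [-0.2, -0.5, 0.5]
width: 0.505
```

View pics/w8.png

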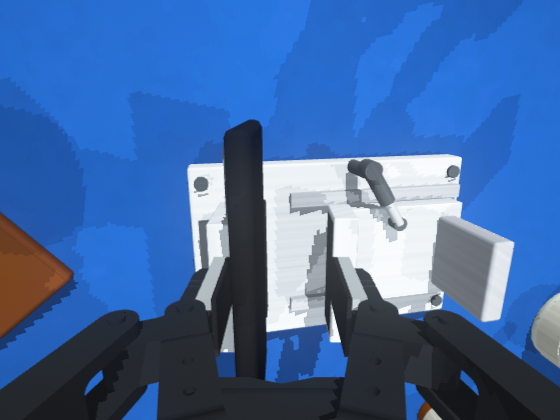

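View pics/s8c.png

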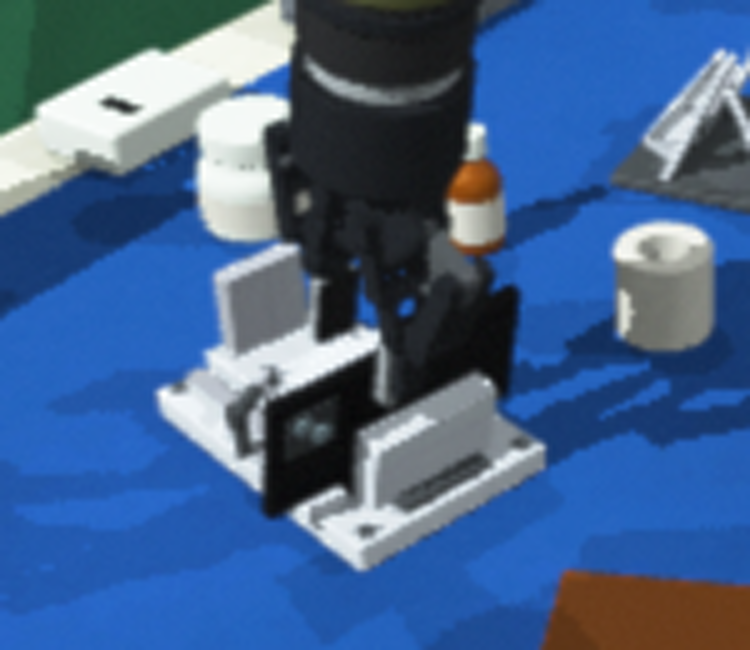

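```bash
python3 -m jog '[-0.75,-0.2,0,0,0,0, -0.75,-0.2,0,0,0,0, 0,0,0,0,0,0, 0,0,0,0,0,0]'
python3 - <<'E'
from h import *
s=manip.sense();im=manip.grab_frame("wrist");cv2.imwrite("pics/w9.png",im[:,:,::-1])
print(s["tcp_pos"],s["joint_velocities"])
im=manip.grab_frame("side");cv2.imwrite("pics/s9.png",im[:,:,::-1])
crop("pics/s9.png",180,210,260,280,8,"pics/s9c.png")
E
```

```text
clock: 6.85
tcp_pos: [0.4989, 0.1932, 0.0512]
tool_rot: [0.082, 0.777, 0.621, 0.066]
contact_force: [-0.4, 0.0, -0.8]
width: 0.498
[0.49893241 0.19323201 0.05115627] [-0.00223435  0.01091439  0.015103   -0.00876798 -0.00044451 -0.00120585]
```

View pics/w9.png

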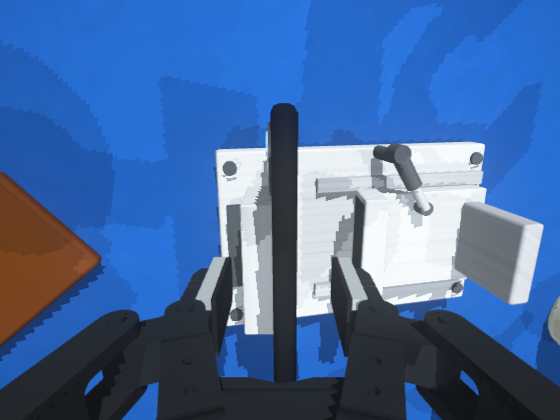

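View pics/s9c.png

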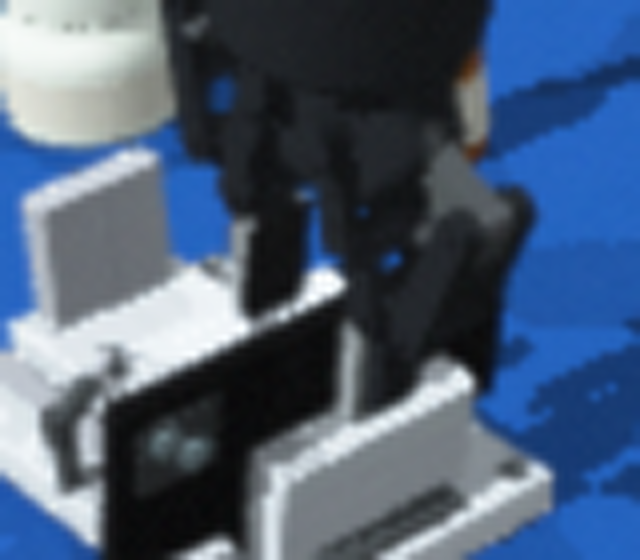

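```bash
python3 -m jog '[0.17,-0.04,-0.8,0,0,0, 0,0,0,0,0,0, 0,0,0,0,0,0]' 0.5
python3 -m jog '[0,0,0,0,0,0, 0,0,0,0,0,0, 0,0,0,0,0,0, 0,0,0,0,0,0, 0,0,0,0,0,0, 0,0,0,0,0,0]' 0.0
python3 - <<'E'
from h import *
s=manip.sense();im=manip.grab_frame("wrist");cv2.imwrite("pics/w10.png",im[:,:,::-1]);print(s["contact_force"],s["moment"],s["width"])
im=manip.grab_frame("side");cv2.imwrite("pics/s10.png",im[:,:,::-1])
crop("pics/s10.png",180,210,260,280,8,"pics/s10c.png")
E
```

```text
clock: 7.2
tcp_pos: [0.5007, 0.1926, 0.0418]
tool_rot: [0.082, 0.777, 0.621, 0.065]
contact_force: [-0.1, -0.1, 0.3]
width: 0.5
clock: 7.7
tcp_pos: [0.5017, 0.1929, 0.0429]
tool_rot: [0.082, 0.777, 0.621, 0.066]
contact_force: [2.4, -1.1, -0.2]
width: 0.092
[ 2.44315045 -1.14899084 -0.21487794] [-0.10415032 -0.29250901  0.10017865] 0.09193550713299636
```

View pics/w10.png

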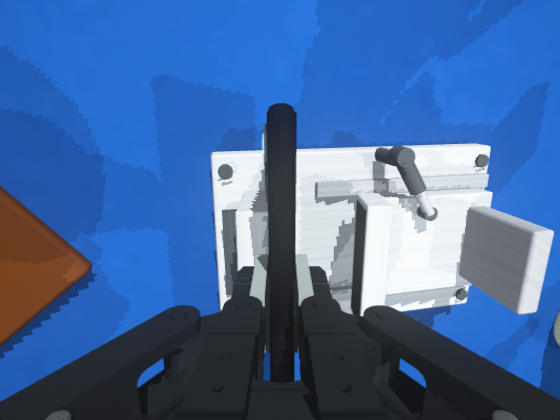

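View pics/s10c.png

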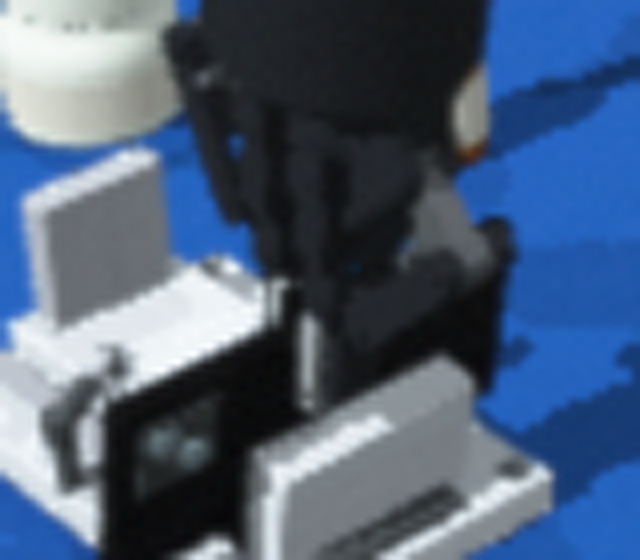

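```bash
python3 -m jog '[-0.2,0.05,1,0,0,0, -0.3,0.07,1.5,0,0,0, -0.4,0.1,2,0,0,0, -0.4,0.1,2,0,0,0, 0,0,2.5,0,0,0, 0,0,2.5,0,0,0, 0,0,2.5,0,0,0, 0,0,2,0,0,0, 0,0,0,0,0,0, 0,0,0,0,0,0]'
python3 - <<'E'
from h import *
s=manip.sense();im=manip.grab_frame("wrist");cv2.imwrite("pics/w11.png",im[:,:,::-1]);print(s["tcp_pos"],s["tool_rot"],s["contact_force"],s["moment"],s["width"])
np.savez("w11.npz",p=s["tcp_pos"],q=s["tool_rot"])
im=manip.grab_frame("side");cv2.imwrite("pics/s11.png",im[:,:,::-1])
crop("pics/s11.png",130,130,290,300,4,"pics/s11c.png")
E
```

```text
clock: 8.63
tcp_pos: [0.488, 0.1964, 0.2029]
tool_rot: [0.081, 0.777, 0.621, 0.066]
contact_force: [-0.4, -0.2, -3.3]
width: 0.095
[0.48802345 0.19638475 0.20287973] [0.08135011 0.77696052 0.62079292 0.06580771] [-0.42185365 -0.21878088 -3.29174536] [ 0.03246312  0.30758741 -0.01019623] 0.09489553132855849
```

View pics/w11.png

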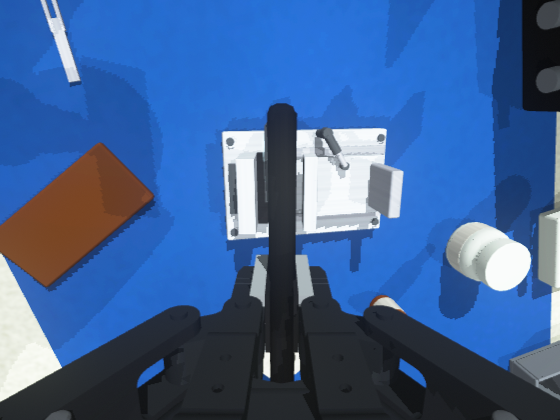

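View pics/s11c.png

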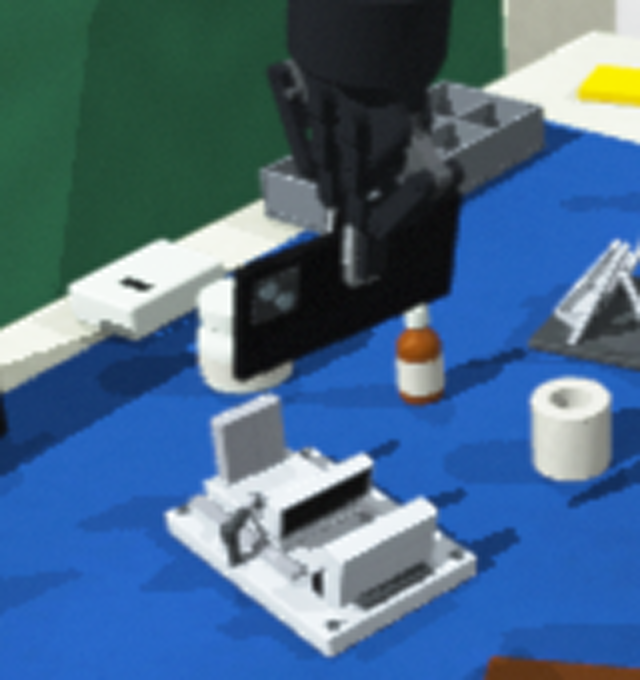

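```bash
cat > tgt.py <<'E'
from h import *
yaw=np.radians(11);X=np.array([np.cos(yaw),np.sin(yaw),0]);Y=np.array([-X[1],X[0],0])
o=np.array([.551,-.1797,0])+.005*X+.0003*Y
foot=o+.02*X+np.array([0,0,.008]);B=-np.sin(np.radians(25))*X+np.array([0,0,np.cos(np.radians(25))]);N=np.cross(Y,B)
Rt=np.c_[Y,N,-B]
def target(s,n,y=0,zb=.0175,xo=0): return foot+B*(s+zb)+N*n+Y*(y-xo)
def delta(s,n,y=0):
    st=manip.sense();q=st["tool_rot"];M=R.from_quat([*q[1:],q[0]])
    return (target(s,n,y)-st["tcp_pos"])*100,np.degrees((R.from_matrix(Rt)*M.inv()).as_rotvec())
E
python3 - <<'E'
from tgt import *
np.set_printoptions(precision=3,suppress=True)
print(delta(.14,.007),np.linalg.det(Rt),B,N)
d=np.load("w11.npz");C=saved("w11.npz");q=d["q"];M=R.from_quat([*q[1:],q[0]]).as_matrix()
for x in(.07,-.07):print(proj("wrist",d["p"]+M@[x,0,-.0525],C))
c=np.array([-.065,.07]);
for f in((.07,0,-.0525),(-.07,0,-.0525),(.07,0,.0175),(-.07,0,.0175)):
    print((proj("side",d["p"]+M@np.array(f))-[130,130])*4)
E
```

```text
(array([  2.962, -38.171,  -4.705]), array([ -0.122, -13.239,  23.652])) 1.0 [-0.415 -0.081  0.906] [0.89  0.173 0.423]
[279.649 106.502]
[279.799 456.309]
[232.948 265.886]
[456.781 182.817]
[231.789 377.161]
[445.273 287.622]
```

```bash
python3 -m jog '[0.3,-2,0,0,-1.32,2.37, 0.3,-3.9,0,0,-1.32,2.37, 0.3,-4,0,0,-1.32,2.37, 0.3,-4,0,0,-1.32,2.37, 0.3,-4,0,0,-1.32,2.37, 0.3,-4,0,0,-1.32,2.37, 0.3,-4,0,0,-1.32,2.37, 0.3,-4,0,0,-1.32,2.37, 0.3,-3.9,-1,0,-1.32,2.37, 0.3,-3,-1.5,0,-1.32,2.37, 0,-1.4,-2,0,0,0, 0,0,0,0,0,0]'
python3 -m jog '[0,0,0,0,0,0, 0,0,0,0,0,0]'
python3 - <<'E'
from tgt import *
np.set_printoptions(precision=3,suppress=True)
print(delta(.14,.007))
s=manip.sense();im=manip.grab_frame("wrist");cv2.imwrite("pics/w12.png",im[:,:,::-1]);print(s["tcp_pos"],s["contact_force"],s["moment"],s["width"])
im=manip.grab_frame("side");cv2.imwrite("pics/s12.png",im[:,:,::-1])
im=manip.grab_frame("scene");cv2.imwrite("pics/c12.png",im[:,:,::-1])
crop("pics/s12.png",220,110,340,240,5,"pics/s12c.png")
crop("pics/c12.png",130,140,270,280,5,"pics/c12c.png")
E
```

```text
clock: 9.73
tcp_pos: [0.5138, -0.1878, 0.1511]
tool_rot: [0.133, 0.624, 0.752, 0.167]
contact_force: [-1.1, 1.1, -2.7]
width: 0.094
clock: 9.9
tcp_pos: [0.5172, -0.185, 0.1564]
tool_rot: [0.135, 0.621, 0.753, 0.169]
contact_force: [0.7, -0.3, -1.1]
width: 0.094
(array([-0.087, -0.115, -0.273]), array([-0.313, -0.055, -0.082]))
[ 0.517 -0.185  0.156] [ 0.68  -0.267 -1.094] [-0.131  0.648 -0.   ] 0.09432134860683804
```

View pics/s12c.png

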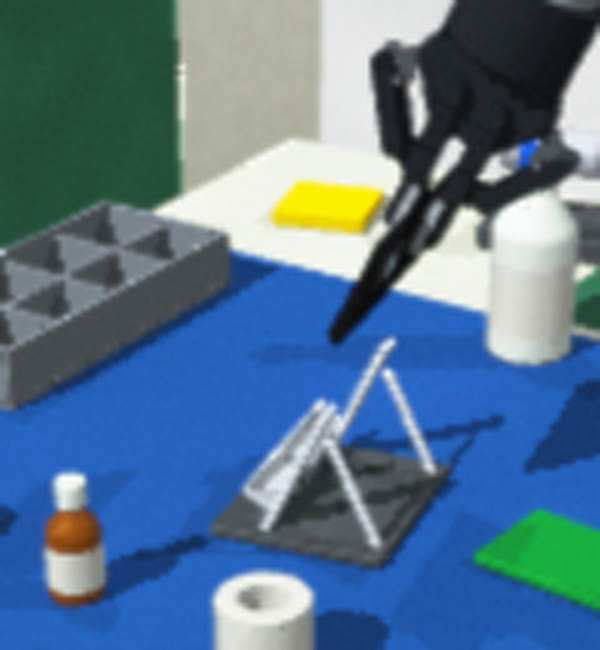

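View pics/c12c.png

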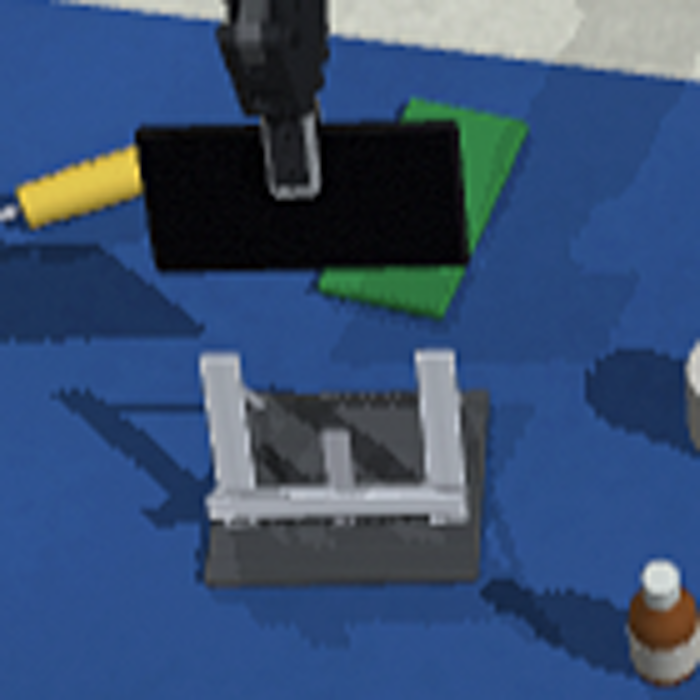

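View pics/w12.png

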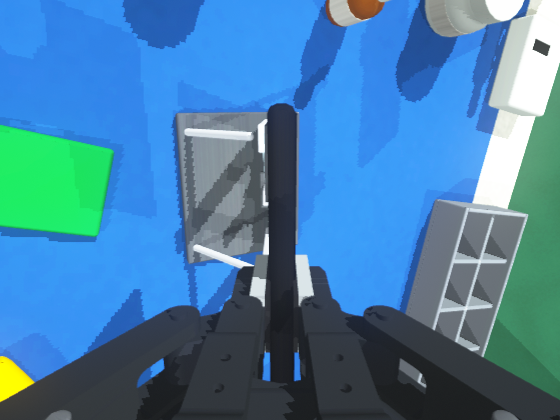

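```bash
python3 - <<'E'
from tgt import *
np.set_printoptions(precision=1,suppress=True)
s=manip.sense();q=s["tool_rot"];M=R.from_quat([*q[1:],q[0]]).as_matrix()
for f in((.07,0,-.0525),(-.07,0,-.0525),(.07,0,.0175),(-.07,0,.0175)):
    P=s["tcp_pos"]+M@np.array(f);print((proj("scene",P)-[130,140])*5,(proj("side",P)-[220,110])*5)
for b,y in((.092,.05),(.092,-.05),(.022,0)):
    P=foot+B*b+Y*y;print("strip",(proj("scene",P)-[130,140])*5,(proj("side",P)-[220,110])*5)
E
python3 -c "
from h import *
crop('pics/w12.png',160,90,320,290,3.9,'pics/w12c.png')"
```

```text
[451.  119.6] [379.7 240.3]
[126.8 126.4] [460.5 158.7]
[463.  265.4] [326.8 340.7]
[149.5 272. ] [409.7 252.6]
strip [428.1 355.5] [320.6 405.3]
strip [211.6 359.1] [380.1 338.6]
strip [334.7 486.4] [305.1 456.9]
```

View pics/w12c.png

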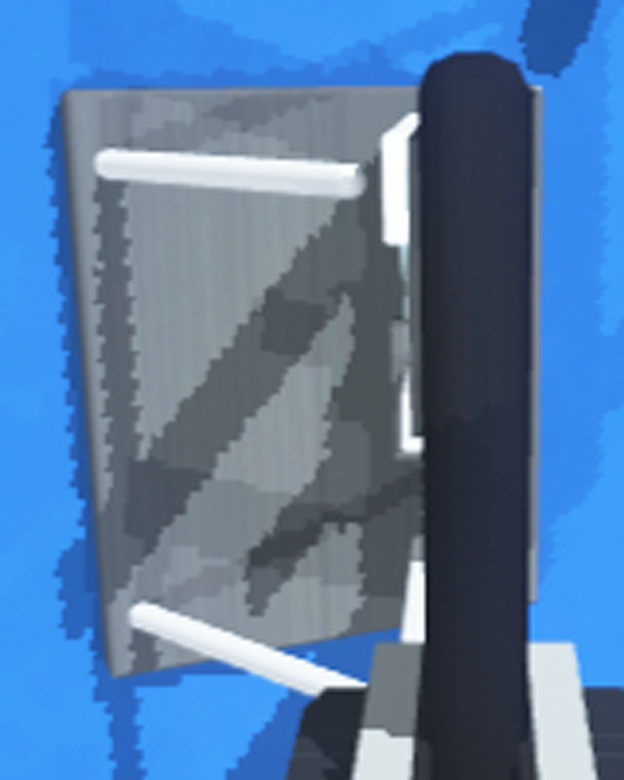

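```bash
python3 -m jog '[0.75,0.15,-1.85,-0.3,0,0, 0.83,0.16,-1.81,0,0,0, 0.83,0.16,-1.81,0,0,0, 0.83,0.16,-1.81,0,0,0, 0,0,0,0,0,0, 0,0,0,0,0,0, 0,0,0,0,0,0]'
python3 - <<'E'
from tgt import *
np.set_printoptions(precision=3,suppress=True)
s=manip.sense();print(s["contact_force"])
d,r=delta(0,0);print("s,n,y cm",-d@B,-d@N,-d@Y,r)
im=manip.grab_frame("wrist");cv2.imwrite("pics/w13.png",im[:,:,::-1])
crop('pics/w13.png',160,90,320,290,3.9,'pics/w13c.png')
im=manip.grab_frame("side");cv2.imwrite("pics/s13.png",im[:,:,::-1])
crop("pics/s13.png",220,110,340,240,5,"pics/s13c.png")
E
```

```text
clock: 10.63
tcp_pos: [0.5511, -0.1793, 0.086]
tool_rot: [0.139, 0.62, 0.754, 0.167]
contact_force: [1.0, 0.1, -2.3]
width: 0.094
[ 0.959  0.087 -2.297]
s,n,y cm 6.366650140922201 1.0452288740617917 0.010508658068994354 [ 0.112  0.128 -0.142]
```

View pics/w13c.png

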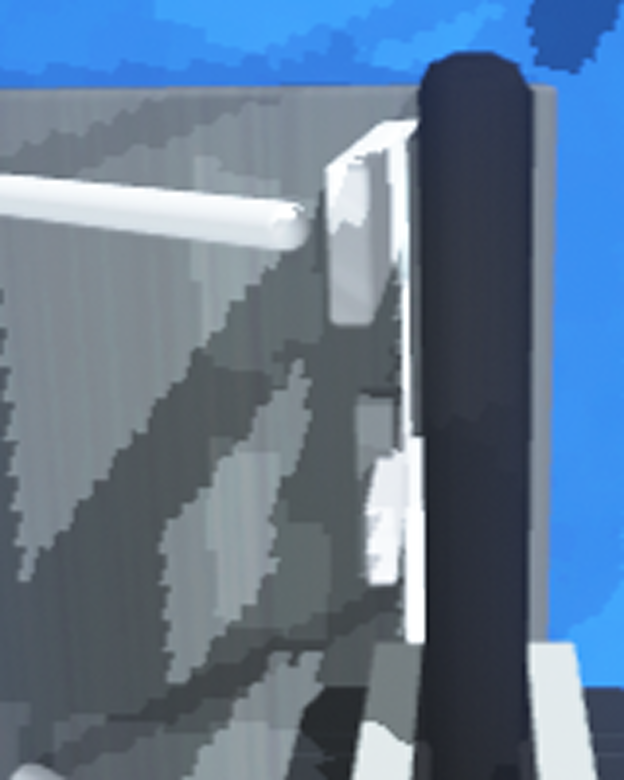

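View pics/s13c.png

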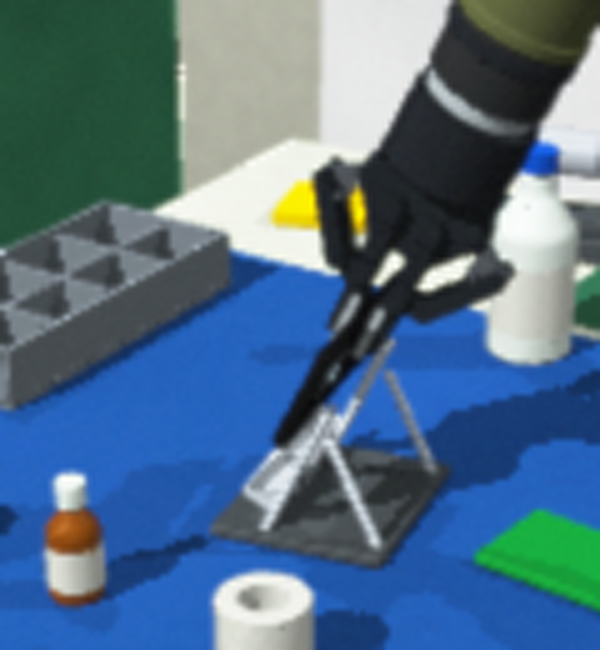

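```bash
python3 -m jog '[-0.22,-0.04,-0.1,0,0,0, 0.41,0.08,-0.9,0,0,0, 0.41,0.08,-0.9,0,0,0, 0.41,0.08,-0.9,0,0,0, 0,0,0,0,0,0, 0,0,0,0,0,0, 0,0,0,0,0,0]'
cat > st.py <<'E'
from tgt import *
np.set_printoptions(precision=2,suppress=True)
s=manip.sense();f=s["contact_force"]
d,r=delta(0,0);print("s,n,y mm",np.round([-d@B*10,-d@N*10,-d@Y*10],1),"rot",r,"fB,fN,fY",np.round([f@B,f@N,f@Y],1),"m",s["moment"],"w",s["width"])
E
python3 st.py; python3 - <<'E'
from h import *
im=manip.grab_frame("side");cv2.imwrite("pics/s14.png",im[:,:,::-1])
crop("pics/s14.png",240,160,320,230,7,"pics/s14c.png")
E
```

```text
clock: 11.32
tcp_pos: [0.5604, -0.1774, 0.0562]
tool_rot: [0.138, 0.62, 0.754, 0.167]
contact_force: [-0.0, -0.2, -2.1]
width: 0.092
s,n,y mm [32.7  6.5  0.2] rot [ 0.05  0.01 -0.09] fB,fN,fY [-1.9 -0.9 -0.2] m [-0.11  0.64  0.01] w 0.09215741329166462
```

View pics/s14c.png

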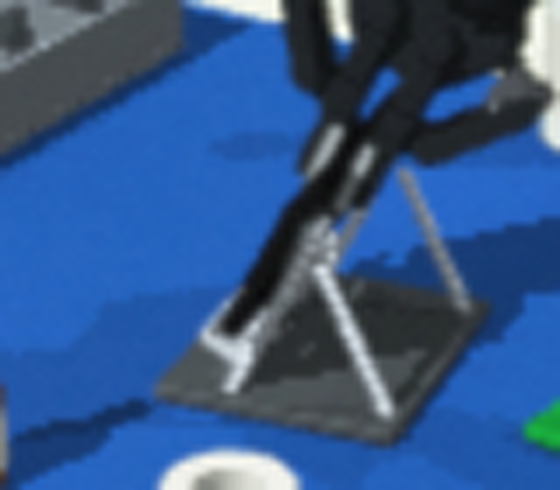

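```bash
python3 -m jog '[0.08,0.02,-0.18,0,0,0, 0.08,0.02,-0.18,0,0,0, 0,0,0,0,0,0, 0,0,0,0,0,0]'>/dev/null; python3 st.py
python3 -m jog '[0.08,0.02,-0.18,0,0,0, 0.04,0.01,-0.09,0,0,0, 0,0,0,0,0,0, 0,0,0,0,0,0]'>/dev/null; python3 st.py
python3 -m jog '[0.08,0.02,-0.18,0,0,0, 0,0,0,0,0,0, 0,0,0,0,0,0]'>/dev/null; python3 st.py
```

```text
s,n,y mm [29.1  6.9  0. ] rot [ 0.08  0.07 -0.08] fB,fN,fY [-2.4 -0.6  1. ] m [-0.11  0.64 -0.  ] w 0.09309665959985279
s,n,y mm [26.1  6.7  0.1] rot [ 0.08  0.06 -0.08] fB,fN,fY [-1.7 -1.4 -0.2] m [-0.08  0.63 -0.  ] w 0.09596982115719012
s,n,y mm [24.1  6.7  0.2] rot [ 0.07  0.05 -0.08] fB,fN,fY [-2.2 -0.4 -0.7] m [-0.14  0.64 -0.  ] w 0.09183479953385731
```

Baseline force along the backrest is about -2 N (the phone's weight), with no contact yet. I'll keep creeping down.

```bash
for i in 1; do python3 -m jog '[0.08,0.02,-0.18,0,0,0, 0,0,0,0,0,0, 0,0,0,0,0,0]'>/dev/null; python3 st.py;  done
python3 -m jog '[0.08,0.02,-0.18,0,0,0, 0,0,0,0,0,0, 0,0,0,0,0,0]'>/dev/null; python3 st.py
```

```text
s,n,y mm [22.1  6.7  0.2] rot [ 0.08  0.06 -0.08] fB,fN,fY [-1.5 -1.1 -0.1] m [-0.17  0.68 -0.03] w 0.09082335413819001
s,n,y mm [20.3  6.8  0.1] rot [ 0.08  0.07 -0.07] fB,fN,fY [ 0.6 -1.5  0.7] m [-0.07  0.82  0.06] w 0.09204147443063025
```

```bash
python3 -m jog '[0.06,0.01,-0.14,0,0,0, 0,0,0,0,0,0, 0,0,0,0,0,0]'>/dev/null; python3 st.py
python3 -m jog '[-0.09,-0.02,-0.04,0,0,0, 0,0,0,0,0,0, 0,0,0,0,0,0]'>/dev/null; python3 st.py
python3 -m jog '[-0.09,-0.02,-0.04,0,0,0, 0,0,0,0,0,0, 0,0,0,0,0,0]'>/dev/null; python3 st.py
python3 - <<'E'
from h import *
for n,b in(("wrist",(160,90,320,290)),("side",(240,160,320,230)),("scene",(150,180,250,270))):
    im=manip.grab_frame(n);cv2.imwrite(f"pics/{n}15.png",im[:,:,::-1]);crop(f"pics/{n}15.png",*b,3.5 if n=="wrist" else 7,f"pics/{n}15c.png")
E
```

```text
s,n,y mm [18.8  6.9  0.1] rot [ 0.08  0.08 -0.08] fB,fN,fY [ 4.5 -2.3  0.9] m [0.   0.85 0.05] w 0.09397508808541523
s,n,y mm [19.   6.7  0.1] rot [ 0.07  0.16 -0.1 ] fB,fN,fY [3.7 2.  1.9] m [0.28 0.3  0.13] w 0.09674002120342638
s,n,y mm [19.   5.9 -0.2] rot [ 0.09  0.17 -0.1 ] fB,fN,fY [4.4 2.4 1.5] m [ 0.3  -0.25  0.17] w 0.08880099812546005
```

View pics/wrist15c.png

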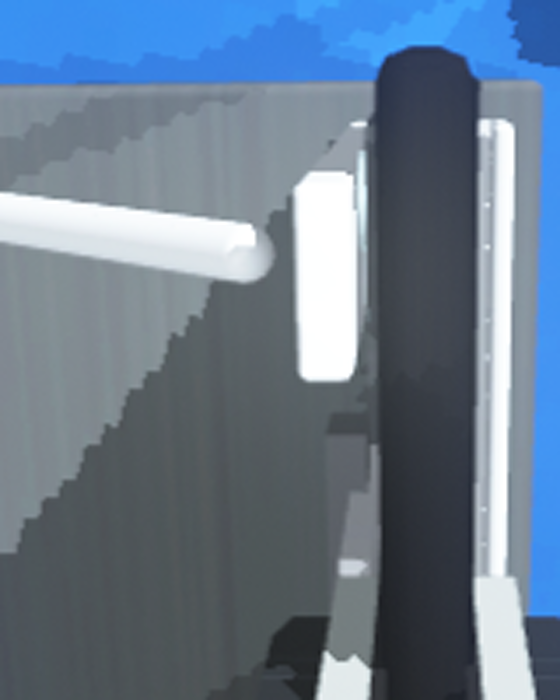

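View pics/side15c.png

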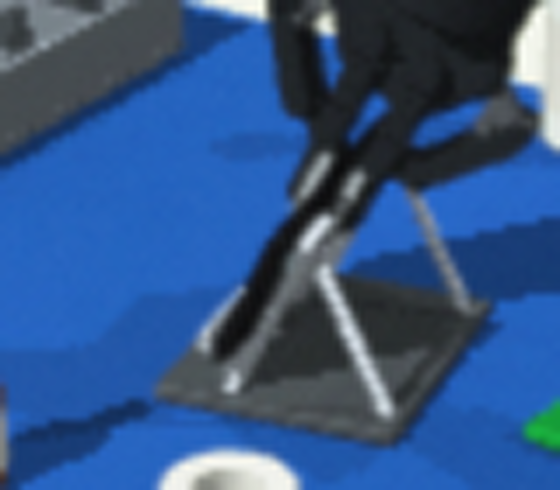

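View pics/scene15c.png

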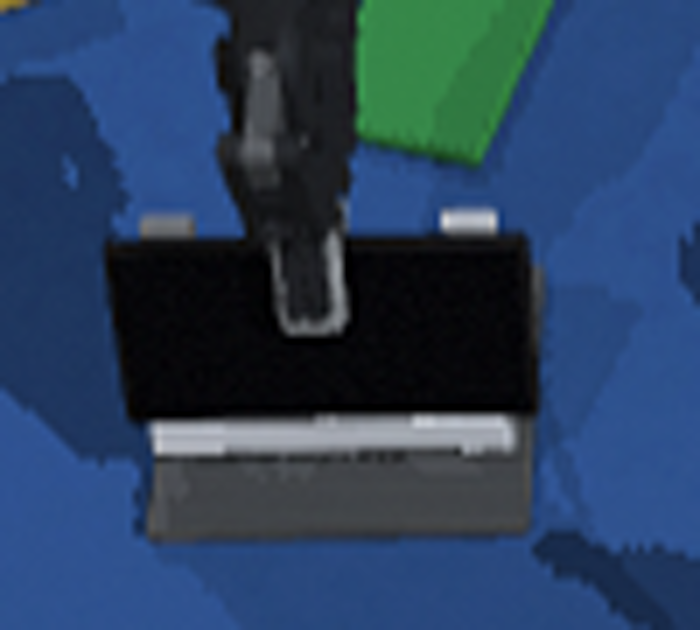

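Ledge contact shows in fB, which rose from -2 to +4.5 N. Backrest contact shows in fN, which rose from -2 to +2 N. The phone is centred in the scene view: phone mid 331 against ledge mid 333 in crop pixels, at 7x. I'll release.

```bash
python3 -m jog '[0,0,0,0,0,0, 0,0,0,0,0,0, 0,0,0,0,0,0, 0,0,0,0,0,0, 0,0,0,0,0,0]' 0.3; python3 st.py
python3 - <<'E'
from h import *
for n,b in(("wrist",(160,90,400,330)),("side",(240,160,320,230))):
    im=manip.grab_frame(n);cv2.imwrite(f"pics/{n}16.png",im[:,:,::-1]);crop(f"pics/{n}16.png",*b,2.4 if n=="wrist" else 7,f"pics/{n}16c.png")
E
```

```text
clock: 14.1
tcp_pos: [0.5641, -0.1766, 0.0423]
tool_rot: [0.138, 0.62, 0.754, 0.167]
contact_force: [0.3, 0.2, -0.3]
width: 0.301
s,n,y mm [18.5  4.   0.3] rot [ 0.07  0.   -0.06] fB,fN,fY [-0.4  0.1  0.1] m [-0.07  0.53 -0.01] w 0.30123828872084396
```

View pics/wrist16c.png

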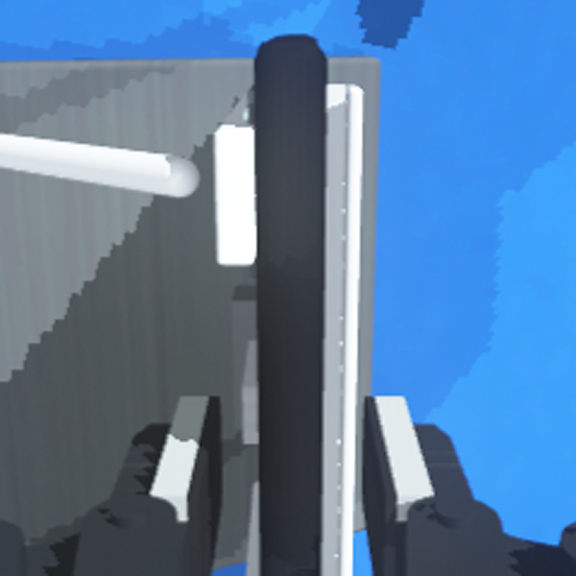

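View pics/side16c.png

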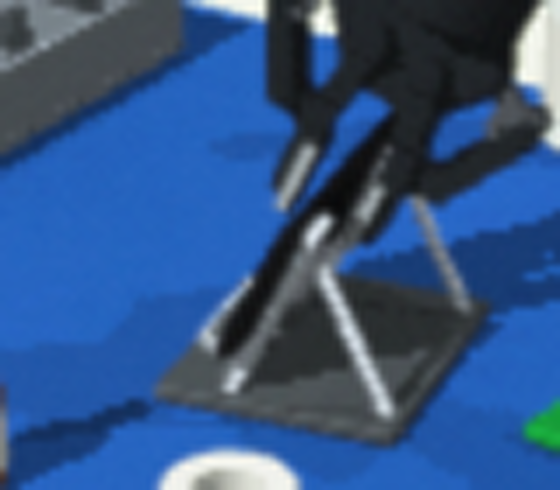

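```bash
python3 -m jog '[-0.41,-0.08,0.9,0,0,0, -0.62,-0.12,1.36,0,0,0, -0.83,-0.16,1.81,0,0,0, -0.83,-0.16,1.81,0,0,0, -0.83,-0.16,1.81,0,0,0, -1,-0.2,2.3,0,0,0, 0,0,3,0,0,0, -1,0,3,0,0,0, -1,0,3,0,0,0, 0,0,0,0,0,0, 0,0,0,0,0,0]'; python3 - <<'E'
from h import *
for n in("wrist","side","scene"):
    im=manip.grab_frame(n);cv2.imwrite(f"pics/{n}17.png",im[:,:,::-1])
crop("pics/side17.png",160,150,330,290,4.5,"pics/side17c.png")
E
```

```text
clock: 15.12
tcp_pos: [0.5002, -0.1864, 0.2358]
tool_rot: [0.141, 0.62, 0.754, 0.167]
contact_force: [0.2, -0.1, -0.6]
width: 0.298
```

View pics/scene17.png

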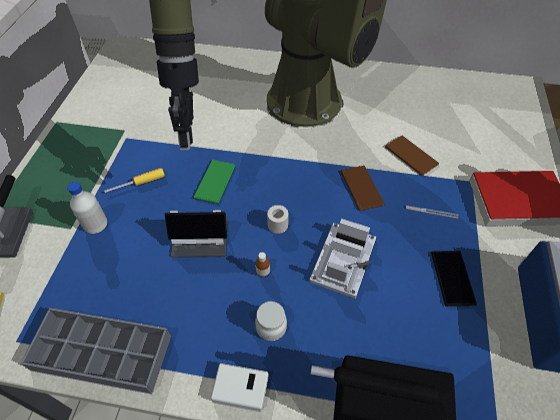

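View pics/side17c.png

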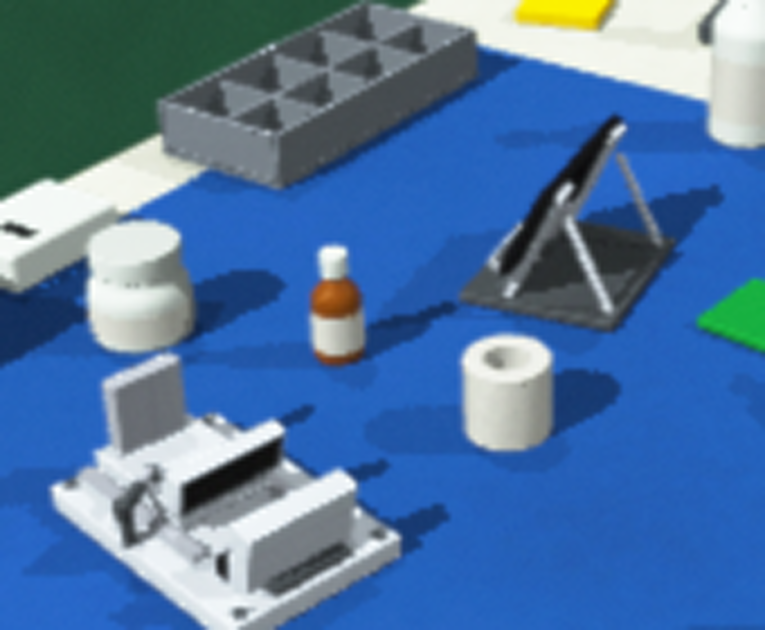

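View pics/wrist17.png

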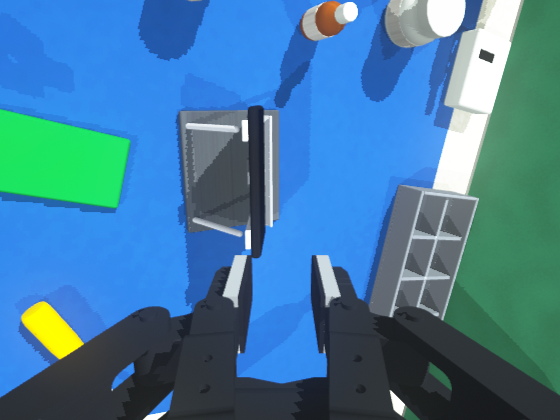

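```bash
python3 -c "
from h import *
crop('pics/scene17.png',150,195,250,265,7,'pics/c17c.png')"
```

```text
(no output)
```

View pics/c17c.png

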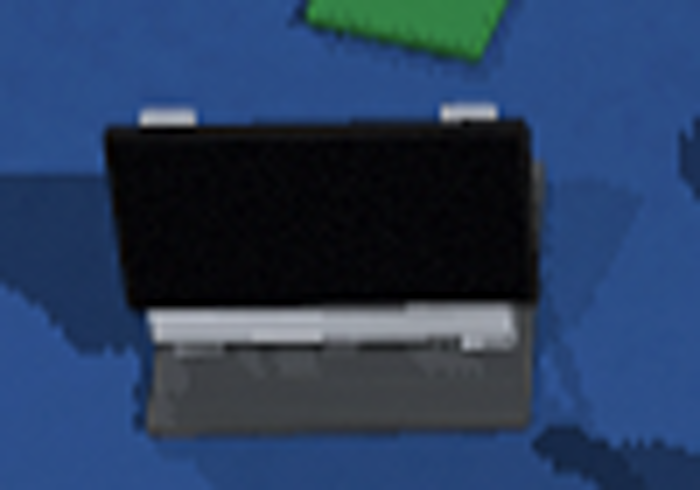

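Strips at 140–196 and 440–497 (mid 318), phone top at 107–528 (mid 317.5). It is centred and square, so I'm handing it in.

```bash
python3 -c "
from cell import manip
print(manip.close_job(), manip.sense()['clock'])"
```

```text
the job is handed in; nothing more can be done
the job is handed in; nothing more can be done
```

The clamp is open and the phone is standing in the tilted stand. The job was handed in at about 15.3 s of the 46 s allowed; it reports no verdict.

- **Clamp:** The jaw was moved past its over-centre point and stayed open by itself. The handle measured 36.0 mm of travel after I let go, and the jaw still stood open in the last pictures.
- **Phone:** I lifted it out and lowered it in small steps. I felt the ledge about 20 mm up the backrest, where the force along the backrest rose from about -2 to +4.5 N. I then touched it to the backrest and let go.
- **Last check:** The phone leans on both strips with the screen outwards and its lower edge on the ledge. It is centred to within about 1 mm (mid 317.5 against 318 pixels in an enlarged crop). The other things look unmoved, and the gripper is clear of everything.

**What disagreed or did not go as planned:**
- **Finger length:** The real fingertips sit about 26 mm behind the stated TCP. My grip on the handle therefore missed, and the shut fingers dragged the jaw by its top edge, pressing with about 7 N. I corrected for this in the phone grasp.
- **Stand base:** Its front edge and strips only fit if the base is centred 5 mm behind the stated origin, and I used that.
- **Camera bump:** It appeared to touch a strip first when the phone met the backrest, so the phone may lean a little unevenly by up to the bump's 2 mm.

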